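# Set a whetstone in its sloping sharpening base

## Task

Get the sharpening base ready for use: slide its red-tabbed end stop all the way up the slope, then lay the grey whetstone flat in the pocket between the wooden rails. With the stone in, slide the stop back down until it holds the stone snugly against the wall at the low end, and let go. Leave the other things on the table where they are.

Things in the scene. Friction and masses are not known exactly. Their poses are not given: they have to be found in the camera images.
- stone_base: wooden sharpening base fixed on the table, 187x84 mm; origin under its centre; x level, from the low end to the high end of its board, which slopes up 25 degrees (rear edge 109 mm high). In the seat frame: low end wall's face at x = -60 mm; side rails 10 mm high, 12 thick, inner faces y = +-22, at x = -70 to -24 and 24 to 116, cut away between for the fingers; board x -80 to 120, y +-42.
- seat (a point): where the middle of the seated stone's underside belongs: on the pocket floor (z = 0), on its centre line. Axes: x up the slope (25 degrees above level), y across the pocket (level), z out of the board, square to it. The pocket is 44 mm wide and 10 mm deep; in the rail gaps (x = -24 to 24 mm) the board beside the stone is level with the pocket floor.
- stop (a joint): end stop sliding on the slope at the pocket's upper end, m: 0 lowest, 0.045 fully up (hard limit). Its stone-side face is at x = 45 mm + this value in the seat frame, so it touches a fully seated stone at 0.015; it starts lower (0 to 0.008), leaving no room for the stone. Friction about 3 N; it stays where it is left.
- stop_grip (a point): middle of the stop's red tab, moving with the stop; axes as seat's. Tab 26 mm wide (y), 16 mm along the slope (x), 26 mm tall (z, 18 to 44 mm above the pocket floor; this point is at 31 mm). Below it the stop's aluminium block, 41 mm wide, 22 mm along x: its stone-side face is 11 mm down the slope from this point.
- stone: grey whetstone, a flat block 40 mm wide (its x), 120 mm long (its y), 22 mm thick (its z), about 0.3 kg, lying flat on the table. Origin: centre of its underside.
- hake_brush: bystander: flat wide brush with wooden handle, 52x166x10 mm, length along its y, origin under its centre
- cup_small: bystander: small dark red cup, 52 mm across, 36 mm high, origin at the centre of its underside
- jar_red: bystander: jar with black lid, 52 mm across, 58 mm high, origin at the centre of its underside
- spatula_a: bystander: wooden spatula 30x190x8 mm, length along its y, origin under its centre
- lacquer_dish: bystander: flat black dish 84 mm across, 14 mm high, origin at the centre of its underside

How it is judged:
By the outcome, as a careful person would: the job done as asked, in the order asked, and still so for the second after the job is handed in, with the robot touching nothing.
It also fails if it takes over 59 s, if anything falls off the work surface, if the arm or the gripper's body presses on something with over 40 N, if the wrist force passes 120 N, or if a joint passes its speed limit or range.

## Robot

A 6-joint arm with a two-finger parallel gripper is mounted at the origin on a cart in front of the work surface, level with it; the furniture and walls round the work are solid. World frame = base frame: x ahead of the robot, y to its left, z up, the work surface at z = 0. Lengths are in mm, angles in rad, forces in N, time in s.
With the tool pointing down it reaches from about 350 to 1000 mm from the base axis. Payload 7.1 kg.
Tool frame: the origin (TCP) lies on the centre line of the jaws, within the pads' length; the fingertips stand 25 mm ahead of it and the grasp point (between the pads) lies 6 mm ahead of it; z points along the fingers, y is the direction in which the jaws open and shut (so a half turn about z gives the same grasp; the last joint's range is limited). The gripper opens to 85 mm and grips with 20 to 120 N. Pads are 22 mm wide; open, the fingers measure 114 mm over their backs; the gripper's body (76 mm by 85 mm) begins 54 mm behind the grasp point. The pads swing forward as they close: fully open they stand 13 mm farther back than shut.
Start: joints at [1.085, 0.423, 1.63, -0, 1.089, -0.019], TCP at [281.237, 558.132, 256.319] pointing down, gripper open.
Joint ranges: [-3, 3], [-0.9, 2.11], [0.09, 2.58], [-1.31, 4.45], [0.11, 2.69], [-2.54, 2.54]. Speed limits (rad/s): [2.39, 2.39, 3.01, 3.14, 3.14, 3.14].

## Interface

Orientations are given as a unit quaternion [x, y, z, w].
In Python, from rig import telemetry, cams, workorder gives the robot as it stands.
- The arm moves only by the tool send_rows, never from a script. Its argument "increments" is text: rows parted by semicolons, each of 7 numbers parted by spaces: the turn, a rotation vector about the tool's x, y, z in degrees, then the shift along the tool's x, y, z in m, then the closure, from 0 (fully open) to 1 (shut). In form: ax ay az dx dy dz jaw; .... A call has exactly 10 rows; each row shifts and turns the commanded pose from where the row before left it, along the tool's axes as they then stand; what a row does not reach is not made up. A row lasts 1/12 s, in which the tool goes at most 41.7 mm and 7.16 degrees, less where a joint would pass 70% of its speed; a pose out of reach is approached as far as the arm can. A call with a gripper value outside its range is refused whole. The fingers move at their own pace and stop on an object; the grip force is fixed at half the most. Time passes only in rows, so rows that do not move let the fingers close, or fill a call up. It gives the time, the measured TCP pose, the force and the opening at its end, in the units of the state.
- telemetry.state(): the state, without advancing time (a new reading comes with each control period).
- cams.snapshot(name): name is "scene" or "top"; returns the picture (420x560x3 uint8, red, green, blue); there is no depth.
- cams.get_calibration(name): a dict with "vertical_fov" (degrees; the focal length in pixels is half the picture's height over the tangent of half this angle, whatever the lens; pixels are square), "cx", "cy" (the principal point, pixels), "rvec" (rotation vector, rad) and "tvec" (3), from world to camera coordinates, as OpenCV has them. Camera axes: x right, y down, z forward; pixel columns grow to the right and rows downward; lengths in mm; the calibration is good to about 2 mm. A picture is of the moment at which its call begins. get_calibration takes no time and is no camera call.
- workorder.hand_in(): hands the job in, once; it reports no verdict.
The state is a dict: "t": time; "joints": joint angles; "joint_velocities": joint speeds; "effort": joint torques, N m; "tcp_pos": TCP position; "eef_rot": TCP orientation; "ft_force": force on the tool from outside, world axes, zero at the start; "ft_torque": the same for the moment, N m; "grip_width": finger opening in mm.
Only numpy, scipy, OpenCV 4.12 (cv2) and the standard library are available. Lean on these libraries where they do the work, as an engineer would, in place of code of your own. Each camera call takes 0.05 s, during which the arm holds its last target.

## Working session

There is one attempt and no reset: what is moved stays moved. The work goes in short steps, Python scripts to look and compute and a tool call to move; the robot and the scene stay as the last step left them, time stands still between calls to the robot, and variables do not carry over. Pictures are saved under pics/ and viewed, and the job is handed in when it is done.

Besides the shell and the picture viewer there is one more tool, called in YAML: its name, and indented under it one key for each argument. send_rows: Moves the arm, as the interface text tells. Its arguments: {"type":"object","properties":{"increments":{"type":"string"}},"required":["increments"]}

```bash
ls; mkdir -p pics; python3 - <<'E'
from rig import telemetry,cams
import cv2
for n in("scene","top"):
    cv2.imwrite(f"pics/{n}0.png",cams.snapshot(n)[:,:,::-1]); print(n,cams.get_calibration(n))
print(telemetry.state())
E
```

```text
pics
scene {'vertical_fov': 43.873488327155854, 'cx': 279.07344284844953, 'cy': 209.01942690463122, 'rvec': array([ 2.00884714, -0.60225379,  0.32206094]), 'tvec': array([-448.50581593,  164.44536589, 1077.2220418 ])}
top {'vertical_fov': 50.562837305670655, 'cx': 282.05322385867976, 'cy': 203.9064994584346, 'rvec': array([ 2.14169104, -2.11155887,  0.22872034]), 'tvec': array([-118.23710827,  500.13759892, 1267.96382856])}
{'t': 0.1, 'joints': array([ 1.08499909e+00,  4.23795974e-01,  1.63063948e+00,  7.28967504e-06,
        1.08858848e+00, -1.89770198e-02]), 'joint_velocities': array([-1.90436836e-04, -2.05802412e-03, -1.46828265e-03, -9.03528109e-04,
       -1.84615606e-05,  3.00226782e-04]), 'effort': array([-1.33362966e-03, -5.58425403e+01, -2.82443243e+01, -1.07416961e-04,
        3.03189503e-03,  3.02353794e-05]), 'tcp_pos': array([281.02221063, 557.72763527, 255.5935169 ]), 'eef_rot': array([ 2.31298085e-01,  9.72882667e-01, -6.92159092e-04, -1.81831938e-04]), 'ft_force': array([-0.77740961,  0.13361695, -0.47590485]), 'ft_torque': array([ 0.06557049, -0.02177607,  0.07899421]), 'grip_width': 85.33256549872006}
```

View pics/scene0.png

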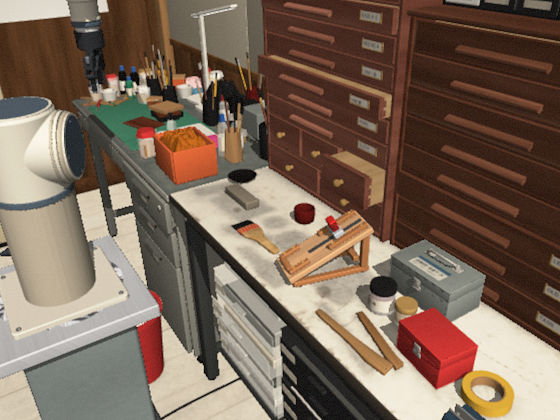

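View pics/top0.png

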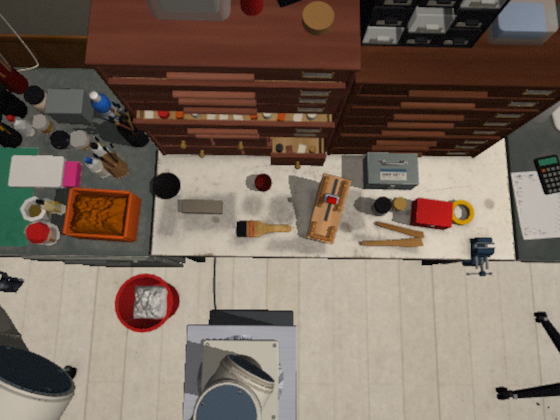

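```bash
cat > h.py <<'E'
import numpy as np,cv2
from rig import telemetry,cams,workorder
from scipy.spatial.transform import Rotation as R
def cal(n):
    c=cams.get_calibration(n); f=210/np.tan(np.radians(c['vertical_fov']/2))
    K=np.array([[f,0,c['cx']],[0,f,c['cy']],[0,0,1.]]); Rm=cv2.Rodrigues(c['rvec'])[0]
    return K,Rm,np.array(c['tvec'])
def proj(n,P):
    K,Rm,t=cal(n); p=(np.atleast_2d(P)@Rm.T+t)@K.T; return p[:,:2]/p[:,2:]
def ray(n,uv):
    K,Rm,t=cal(n); d=np.linalg.solve(K,np.array([uv[0],uv[1],1.])); return -Rm.T@t,Rm.T@d
def onz(n,uv,z):
    o,d=ray(n,uv); return o+d*(z-o[2])/d[2]
def crop(src,x0,y0,x1,y1,s,out):
    im=cv2.imread(src)[y0:y1,x0:x1]; cv2.imwrite(out,cv2.resize(im,None,fx=s,fy=s,interpolation=cv2.INTER_CUBIC))
E
python3 - <<'E'
from h import *
crop('pics/top0.png',150,165,250,240,8,'pics/c1.png')
crop('pics/top0.png',290,165,370,250,7,'pics/c2.png')
crop('pics/scene0.png',265,200,385,290,6,'pics/c3.png')
crop('pics/scene0.png',200,160,290,220,8,'pics/c4.png')
E
```

```text
(no output)
```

View pics/c1.png

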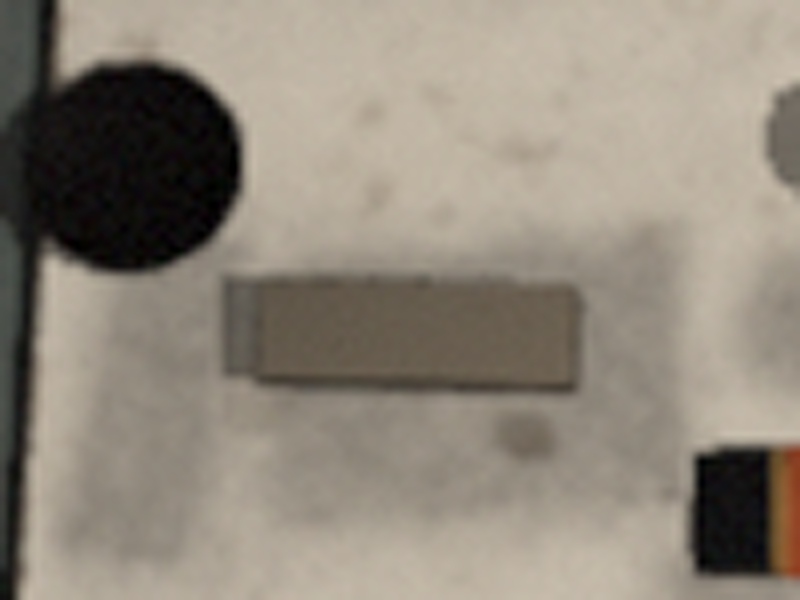

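View pics/c2.png

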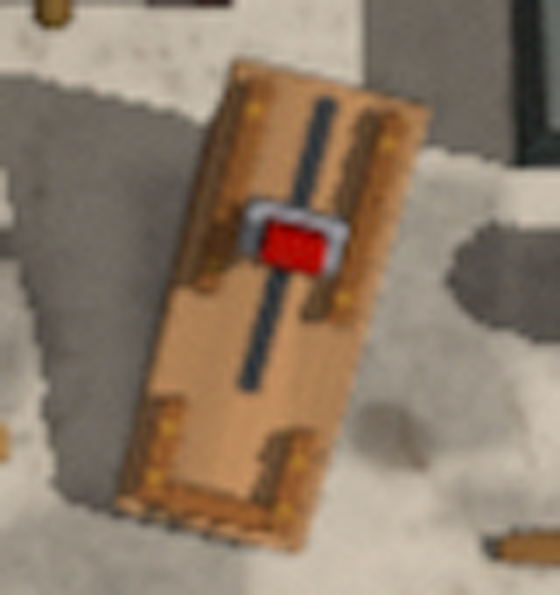

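View pics/c3.png

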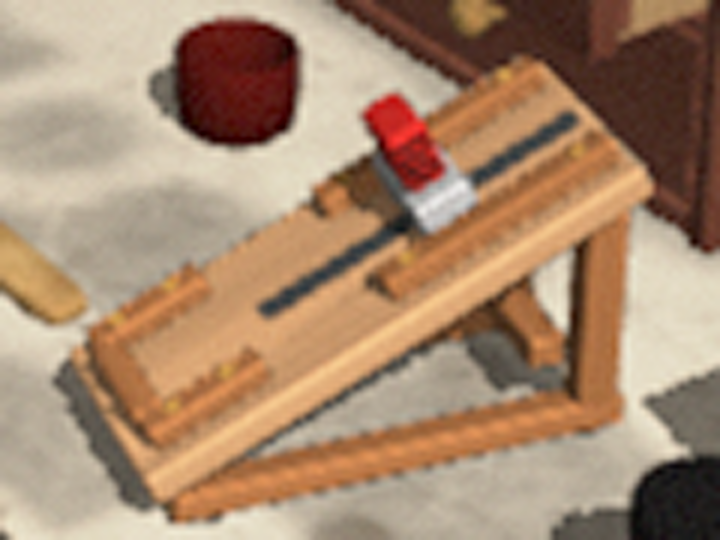

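View pics/c4.png

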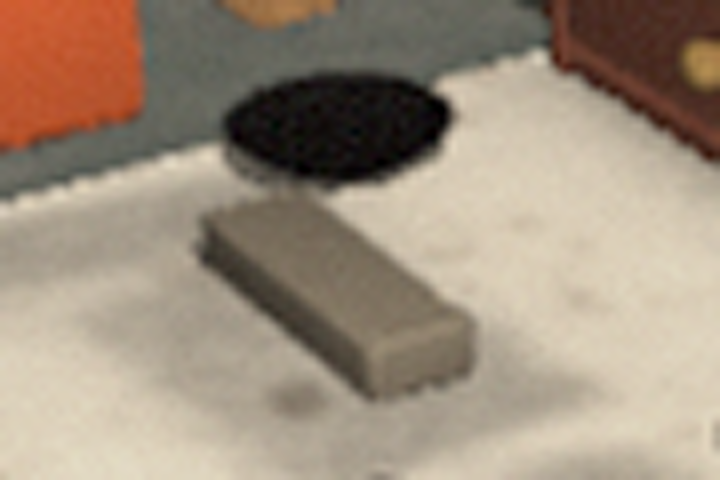

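```bash
cat >> h.py <<'E'
def tri(a,b):
    o1,d1=ray('top',a);o2,d2=ray('scene',b)
    d1/=np.linalg.norm(d1);d2/=np.linalg.norm(d2)
    A=np.stack([d1,-d2],1); s=np.linalg.lstsq(A,o2-o1,rcond=None)[0]
    p,q=o1+s[0]*d1,o2+s[1]*d2
    return (p+q)/2,np.linalg.norm(p-q)
def un(p,s,o): return ((p[0]+.5)/s-.5+o[0],(p[1]+.5)/s-.5+o[1])
E
python3 - <<'E'
from h import *
np.set_printoptions(precision=1,suppress=True)
T=lambda p:un(p,7,(290,165)); S=lambda p:un(p,6,(265,200))
for n,a,b in [('HR',(430,106),(652,186)),('LL',(118,502),(75,352)),('LR',(298,550),(152,470)),('slot hi',(326,97),(576,118)),('slot lo',(248,392),(264,312)),('HL',(237,60),(520,65))]:
    print(n,*tri(T(a),S(b)))
T=lambda p:un(p,8,(150,165)); S=lambda p:un(p,8,(200,160))
for a,b in [((258,281),(310,192)),((579,286),(474,318)),((577,386),(368,360)),((255,380),(203,218))]:
    print('stone',*tri(T(a),S(b)),onz('top',T(a),22),onz('scene',S(b),22))
print(ray('top',(0,0))[0],ray('scene',(0,0))[0])
# tab: red
for n in('top','scene'):
    im=cv2.imread(f'pics/{n}0.png').astype(int); b,g,r=im[...,0],im[...,1],im[...,2]
    m=(r>110)&(g<50)&(b<50)
    ys,xs=np.nonzero(m); k=(xs>310)&(xs<350)&(ys>190)&(ys<250); print(n,xs[k].mean(),ys[k].mean(),k.sum(),xs[k].min(),xs[k].max(),ys[k].min(),ys[k].max())
E
```

```text
HR [ 566.2 -308.6   98.4] 1.3733493631177476
LL [ 409.7 -185.6   21.3] 0.6094231754592045
LR [ 390.6 -262.5   24.4] 1.045231919654858
slot hi [ 568.6 -265.2  103.3] 0.18728131159970512
slot lo [ 453.9 -238.5   50.7] 0.6211973844181976
HL [ 580.1 -226.5  104.1] 7.774454324772175
stone [518.9 192.3  14.4] 3.978049536191842 [515.5 191.4  22. ] [513.9 178.1  22. ]
stone [515.9  70.8  19.3] 0.31239288713503766 [515.5  70.4  22. ] [513.3  66.5  22. ]
stone [477.2  70.8  16.1] 2.118701070520526 [477.1  69.7  22. ] [471.1  61.5  22. ]
stone [478.7 191.5  16.7] 0.54844934784445 [477.5 190.4  22. ] [474.4 181.7  22. ]
[ 245.   -88.7 1343.1] [ -72.6 -974.   659.3]
top 331.48936170212767 200.14893617021278 47 327 335 197 203
scene 332.02298850574715 223.17241379310346 87 326 338 216 230
```

```bash
python3 - <<'E'
from h import *
np.set_printoptions(precision=1,suppress=True)
T=lambda p:un(p,7,(290,165)); S=lambda p:un(p,6,(265,200))
pts=dict(HR=((430,106),(652,186),109),LL=((118,502),(75,352),24.5),LR=((298,550),(152,470),24.5),HL=((237,60),(530,62),109))
for k,(a,b,z) in pts.items(): print(k,onz('top',T(a),z),onz('scene',S(b),z))
im=cv2.cvtColor(cv2.imread('pics/top0.png'),cv2.COLOR_BGR2GRAY).astype(float)
# table front edge in top
for x in range(165,500,20):
    col=cv2.blur(im,(5,1))[248:272,x]; g=np.diff(col); i=np.argmax(abs(g)); print(x,248+i, round(g[i]),end=' | ')
print(proj('top',[[281,557.7,230.6]]),proj('scene',[[281,557.7,230.6]]))
E
python3 - <<'E'
import sys;sys.path.insert(0,'.')
from h import *
crop('pics/scene0.png',50,0,150,130,6,'pics/c5.png')
crop('pics/top0.png',0,230,100,420,4,'pics/c6.png')
E
```

```text
HR [ 564.1 -307.2  109. ] [ 553.4 -321.1  109. ]
LL [ 409.6 -185.5   24.5] [ 407.  -189.5   24.5]
LR [ 390.2 -262.3   24.5] [ 391.1 -262.8   24.5]
HL [ 582.2 -228.   109. ] [ 574.1 -233.   109. ]
165 266 100 | 185 255 -92 | 205 261 53 | 225 255 -65 | 245 255 -59 | 265 257 98 | 285 256 -75 | 305 256 -61 | 325 256 -59 | 345 258 97 | 365 258 77 | 385 257 -65 | 405 259 104 | 425 264 126 | 445 263 82 | 465 265 87 | 485 256 32 | [[  8.9 273.8]] [[100.   91.8]]
```

View pics/c5.png

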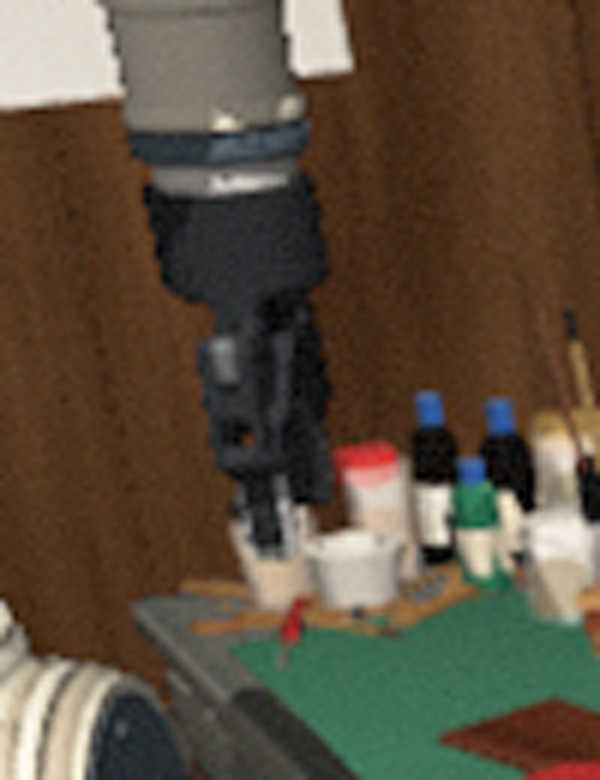

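```bash
cat >> h.py <<'E'
YAW=-14.1; SEAT=np.array([468.9,-241.3,58.3])
c,s=np.cos(np.radians(25)),np.sin(np.radians(25))
RS=R.from_euler('z',YAW,degrees=True).as_matrix()@np.array([[c,0,-s],[0,1,0],[s,0,c]])  # columns seat x,y,z
def w(p): return SEAT+RS@np.array(p,float)
def sf(P): return RS.T@(np.array(P)-SEAT)
RT=RS@np.diag([1,-1,-1.])   # tool orientation at seat
def down(yaw_y): # tool pointing down with tool y at this yaw
    a=np.radians(yaw_y); y=np.array([np.cos(a),np.sin(a),0]); z=np.array([0,0,-1.]); return np.stack([np.cross(y,z),y,z],1)
def delta(P,Rg):
    st=telemetry.state(); r=R.from_quat(st['eef_rot']).as_matrix()
    rv=R.from_matrix(r.T@Rg).as_rotvec(degrees=True); d=r.T@(np.array(P)-st['tcp_pos'])
    return rv,d,Rg.T@(np.array(P)-st['tcp_pos'])
def show():
    st=telemetry.state(); print('t',round(st['t'],2),'tcp',st['tcp_pos'].round(1),'seat',sf(st['tcp_pos']).round(1),'F',st['ft_force'].round(1),'Fseat',(RS.T@st['ft_force']).round(1),'w',round(st['grip_width'],1),'j',st['joints'].round(2))
    r=R.from_quat(st['eef_rot']).as_matrix(); print('rot err to RT deg',R.from_matrix(r.T@RT).as_rotvec(degrees=True).round(2))
E
python3 - <<'E'
from h import *
np.set_printoptions(precision=2,suppress=True)
P=onz('top',(331.49,200.15),123); print(P,sf(P)); o,d=ray('top',(331.49,200.15))
a=RS.T@(o-SEAT);b=RS.T@d; print('tab top in seat',a+b*(44-a[2])/b[2])
a=w([60,0,120]); print('hover',a); print(*delta(a,RT)); 
# tool rotation about world z first
st=telemetry.state(); r=R.from_quat(st['eef_rot']).as_matrix(); print(r)
E
```

```text
[ 500.32 -248.63  123.  ] [56.58  0.55 45.  ]
tab top in seat [56.37  0.47 44.  ]
hover [ 472.45 -242.19  192.41]
[-36.3    4.14 163.64] [-530.96 -628.09   64.06] [318.18 729.18 218.08]
[[-0.89  0.45 -0.  ]
 [ 0.45  0.89 -0.  ]
 [ 0.   -0.   -1.  ]]
```

send_rows:
  increments: "0 0 0 -0.0265 -0.0314 0 0;0 0 0 -0.0265 -0.0314 0 0;0 0 0 -0.0265 -0.0314 0 0;0 0 0 -0.0265 -0.0314 0 0;0 0 0 -0.0265 -0.0314 0 0;0 0 0 -0.0265 -0.0314 0 0;0 0 0 -0.0265 -0.0314 0 0;0 0 0 -0.0265 -0.0314 0 0;0 0 0 -0.0265 -0.0314 0 0;0 0 0 -0.0265 -0.0314 0 0"

```text
t: 0.93
tcp_pos: [376.3, 156.6, 256.3]
eef_rot: [0.231, 0.973, -0.0, 0.0]
ft_force: [0.7, 0.1, -0.1]
grip_width: 85.3
```

send_rows:
  increments: "0 0 0 -0.0265 -0.0314 0 0;0 0 0 -0.0265 -0.0314 0 0;0 0 0 -0.0265 -0.0314 0 0;0 0 0 -0.0265 -0.0314 0 0;0 0 0 -0.0265 -0.0314 0 0;0 0 0 -0.0265 -0.0314 0 0;0 0 0 -0.0265 -0.0314 0 0;0 0 0 -0.0265 -0.0314 0 0;0 0 0 -0.0265 -0.0314 0 0;0 0 0 -0.0265 -0.0314 0 0"

```text
t: 1.77
tcp_pos: [471.7, -243.3, 256.1]
eef_rot: [0.232, 0.973, 0.0, -0.0]
ft_force: [0.8, -0.0, 0.5]
grip_width: 85.5
```

send_rows:
  increments: "0 0 7 0 0 0 0;0 0 7 0 0 0 0;0 0 7 0 0 0 0;0 0 7 0 0 0 0;0 0 7 0 0 0 0;0 0 7 0 0 0 0;0 0 7 0 0 0 0;0 0 7 0 0 0 0;0 0 7 0 0 0 0;0 0 7 0 0 0 0"

```text
t: 2.6
tcp_pos: [471.7, -241.1, 256.0]
eef_rot: [0.749, 0.662, -0.0, -0.0]
ft_force: [0.5, 0.0, 0.1]
grip_width: 85.8
```

send_rows:
  increments: "0 0 7 0 0 0 0;0 0 7 0 0 0 0;0 0 7 0 0 0 0;0 0 7 0 0 0 0;0 0 7 0 0 0 0;0 0 7 0 0 0 0;0 0 7 0 0 0 0;0 0 7 0 0 0 0;0 0 7 0 0 0 0;0 0 7 0 0 0 0"

```text
t: 3.43
tcp_pos: [471.6, -241.0, 256.0]
eef_rot: [0.994, 0.112, -0.0, -0.0]
ft_force: [-0.5, 0.1, -0.9]
grip_width: 85.8
```

```bash
python3 - <<'E'
from h import *
np.set_printoptions(precision=2,suppress=True)
show(); print(*delta(w([57,0,120]),RT))
E
```

```text
t 3.43 tcp [ 471.6 -241.   256. ] seat [ 85.9   0.9 178.1] F [-0.5  0.1 -0.9] Fseat [-0.8 -0.  -0.6] w 85.8 j [-0.49  0.28  1.84 -0.    1.02  0.85]
rot err to RT deg [-5.91 24.58 26.57]
[-5.91 24.58 26.57] [-1.82  0.11 64.81] [-28.87   0.91  58.05]
```

send_rows:
  increments: "-0.985 4.1 4.43 0 0 0 0;-0.985 4.1 4.43 0 0 0 0;-0.985 4.1 4.43 0 0 0 0;-0.985 4.1 4.43 0 0 0 0;-0.985 4.1 4.43 0 0 0 0;-0.985 4.1 4.43 0 0 0 0;0 0 0 -0.0073 0 0.012 0;0 0 0 -0.0073 0 0.012 0;0 0 0 -0.0073 0 0.012 0;0 0 0 -0.0073 0 0.012 0"

```text
t: 4.27
tcp_pos: [465.6, -239.6, 199.9]
eef_rot: [0.969, -0.117, 0.215, 0.026]
ft_force: [0.3, 0.3, -0.6]
grip_width: 85.4
```

```bash
python3 - <<'E'
from h import *
np.set_printoptions(precision=2,suppress=True)
show(); print(*delta(w([56.5,0.5,46]),RT))
for n in("scene","top"): cv2.imwrite(f"pics/{n}1.png",cams.snapshot(n)[:,:,::-1])
crop('pics/top1.png',270,150,370,250,6,'pics/d1.png')
crop('pics/scene1.png',265,140,385,290,5,'pics/d2.png')
E
```

```text
t 4.27 tcp [ 465.6 -239.6  199.9] seat [ 56.6   0.8 129.8] F [ 0.3  0.3 -0.6] Fseat [-0.   0.4 -0.7] w 85.4 j [-0.57  0.25  2.15  0.4   0.36  0.89]
rot err to RT deg [-0.13 -0.06  0.31]
[-0.13 -0.06  0.31] [-0.17  0.51 83.83] [-0.08  0.31 83.83]
```

View pics/d1.png

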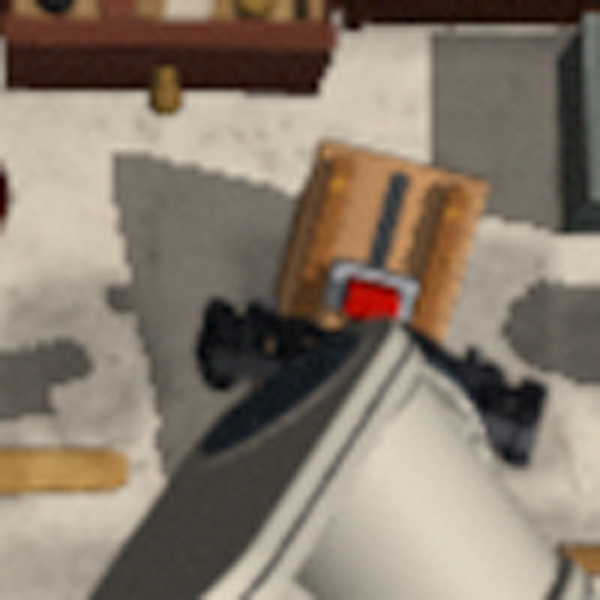

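View pics/d2.png

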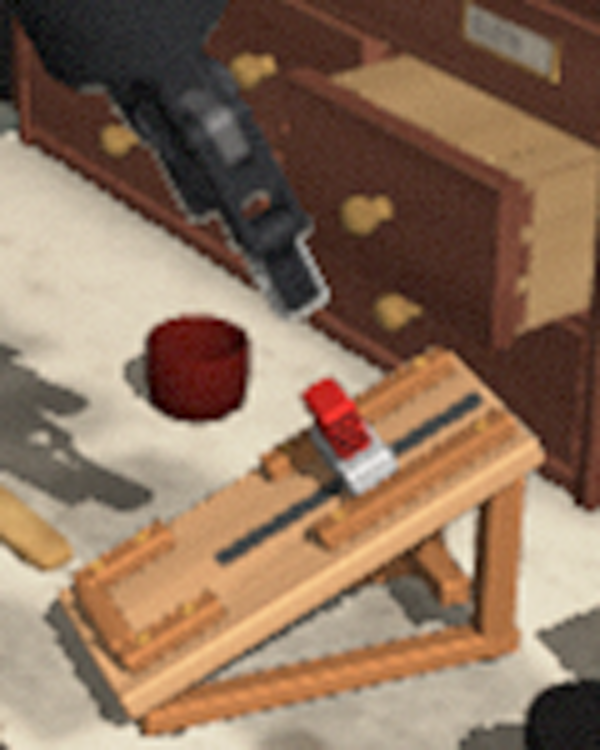

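send_rows:
  increments: "0 0 0.3 0 0 0.01 0;0 0 0 0 0 0.01 0;0 0 0 0 0 0.01 0;0 0 0 0 0 0.01 0;0 0 0 0 0 0.01 0;0 0 0 0 0 0.01 0;0 0 0 0 0 0.01 0;0 0 0 0 0 0.01 0;0 0 0 0 0 0.002 0;0 0 0 0 0 0 0"

```text
t: 5.2
tcp_pos: [499.9, -247.9, 125.2]
eef_rot: [0.969, -0.119, 0.215, 0.025]
ft_force: [-1.0, -0.1, -0.1]
grip_width: 85.5
```

```bash
python3 - <<'E'
from h import *
np.set_printoptions(precision=2,suppress=True)
show()
for n in("scene","top"): cv2.imwrite(f"pics/{n}2.png",cams.snapshot(n)[:,:,::-1])
crop('pics/top2.png',290,165,380,250,7,'pics/d3.png')
crop('pics/scene2.png',275,180,385,280,6,'pics/d4.png')
E
```

```text
t 5.2 tcp [ 499.9 -247.9  125.2] seat [57.   1.2 47.3] F [-1.  -0.1 -0.1] Fseat [-0.9 -0.3  0.3] w 85.5 j [-0.54  0.44  2.11  0.65  0.21  0.66]
rot err to RT deg [-0.17  0.    0.  ]
```

View pics/d3.png

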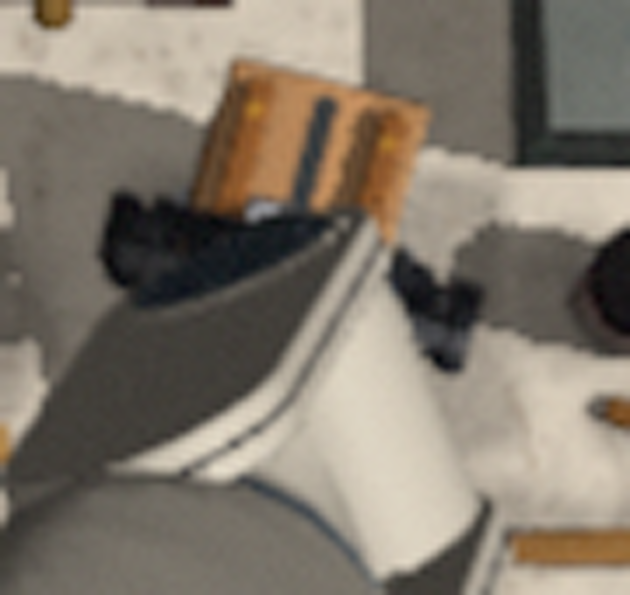

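View pics/d4.png

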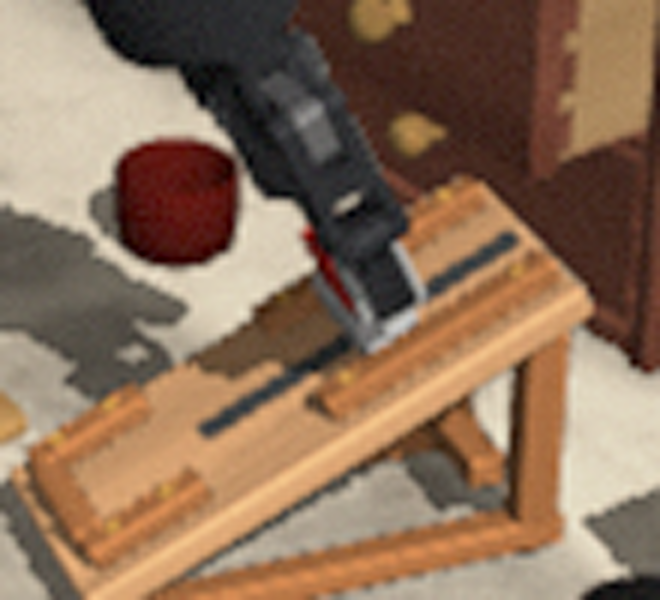

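send_rows:
  increments: "0 0 0 0 0 0 0.4;0 0 0 0 0 0 0.5;0 0 0 0 0 0 0.55;0 0 0 0 0 0 0.6;0 0 0 0 0 0 0.65;0 0 0 0 0 0 0.7;0 0 0 0 0 0 0.75;0 0 0 0 0 0 0.8;0 0 0 0 0 0 0.8;0 0 0 0 0 0 0.8"

```text
t: 6.13
tcp_pos: [500.2, -250.7, 127.6]
eef_rot: [0.968, -0.12, 0.217, 0.028]
ft_force: [-7.4, -10.1, 8.0]
grip_width: 24.3
```

```bash
python3 - <<'E'
from h import *
np.set_printoptions(precision=4,suppress=True)
show(); st=telemetry.state(); print(st['joints'],st['tcp_pos'],st['ft_torque'])
E
```

```text
t 6.13 tcp [ 500.2 -250.7  127.6] seat [58.8 -1.5 49. ] F [ -7.4 -10.1   8. ] Fseat [ -0.9 -11.6   9.3] w 24.3 j [-0.55  0.44  2.11  0.65  0.21  0.66]
rot err to RT deg [ 0.14 -0.33 -0.04]
[-0.5474  0.4368  2.1126  0.6468  0.2083  0.6613] [ 500.1518 -250.6652  127.5615] [-1.6991  1.0278 -0.7792]
```

send_rows:
  increments: "0 0 0 0 0.001 -0.001 0.8;0 0 0 0 0.001 -0.001 0.8;0 0 0 0 0 0 0.8;0 0 0 0 0 0 0.8;0 0 0 0 0 0 0.8;0 0 0 0 0 0 0.8;0 0 0 0 0 0 0.8;0 0 0 0 0 0 0.8;0 0 0 0 0 0 0.8;0 0 0 0 0 0 0.8"

```text
t: 6.97
tcp_pos: [498.9, -250.7, 127.3]
eef_rot: [0.969, -0.12, 0.216, 0.026]
ft_force: [8.2, -5.7, -17.0]
grip_width: 24.4
```

```bash
python3 - <<'E'
from h import *
np.set_printoptions(precision=4,suppress=True)
show(); st=telemetry.state(); print(st['joints'],st['tcp_pos'],st['ft_torque'])
E
```

```text
t 6.97 tcp [ 498.9 -250.7  127.3] seat [57.6 -1.8 49.3] F [  8.2  -5.7 -17. ] Fseat [  1.2  -3.6 -19.4] w 24.4 j [-0.55  0.44  2.11  0.64  0.22  0.66]
rot err to RT deg [-0.06 -0.09 -0.02]
[-0.5502  0.4365  2.1121  0.6425  0.2152  0.6628] [ 498.9263 -250.6537  127.3371] [-0.6261 -0.1554 -0.3111]
```

send_rows:
  increments: "0 0 0 0 0.0008 0.0012 0.8;0 0 0 0.003 0 0 0.8;0 0 0 0.005 0 0 0.8;0 0 0 0.006 0 0 0.8;0 0 0 0.006 0 0 0.8;0 0 0 0.006 0 0 0.8;0 0 0 0.006 0 0 0.8;0 0 0 0.006 0 0 0.8;0 0 0 0.003 0 0 0.8;0 0 0 0 0 0 0.8"

```text
t: 7.8
tcp_pos: [534.7, -259.6, 144.4]
eef_rot: [0.969, -0.119, 0.215, 0.025]
ft_force: [-1.4, 0.7, 0.4]
grip_width: 24.6
```

```bash
python3 - <<'E'
from h import *
np.set_printoptions(precision=4,suppress=True)
show(); st=telemetry.state(); print(st['joints'],st['tcp_pos'],st['ft_torque'])
E
```

```text
t 7.8 tcp [ 534.7 -259.6  144.4] seat [98.3 -1.7 49.1] F [-1.4  0.7  0.4] Fseat [-1.2  0.3  1. ] w 24.6 j [-0.53  0.44  2.03  0.45  0.28  0.87]
rot err to RT deg [-0.16 -0.06  0.01]
[-0.528   0.4391  2.0304  0.4549  0.2777  0.8743] [ 534.7216 -259.6188  144.3578] [ 0.139   0.2716 -0.0594]
```

send_rows:
  increments: "0 0 0 0.001 0 0 0.8;0 0 0 0.001 0 0 0.8;0 0 0 0.001 0 0 0.8;0 0 0 0.001 0 0 0.8;0 0 0 0.001 0 0 0.8;0 0 0 0 0 0 0.8;0 0 0 0 0 0 0.8;0 0 0 0 0 0 0.8;0 0 0 0 0 0 0.8;0 0 0 0 0 0 0.8"

```text
t: 8.63
tcp_pos: [537.8, -260.3, 145.7]
eef_rot: [0.969, -0.12, 0.214, 0.025]
ft_force: [-9.3, -1.1, 2.1]
grip_width: 24.8
```

```bash
python3 - <<'E'
from h import *
np.set_printoptions(precision=4,suppress=True)
show(); st=telemetry.state(); print(st['joints'],st['tcp_pos'],st['ft_torque'])
E
```

```text
t 8.63 tcp [ 537.8 -260.3  145.7] seat [101.7  -1.7  49. ] F [-9.3 -1.1  2.1] Fseat [-7.  -3.3  5.6] w 24.8 j [-0.53  0.44  2.02  0.44  0.29  0.89]
rot err to RT deg [-0.18  0.07 -0.  ]
[-0.526   0.4399  2.0221  0.4373  0.286   0.8941] [ 537.8219 -260.3245  145.723 ] [-0.1048  1.3828 -0.2465]
```

send_rows:
  increments: "0 0 0 0.001 0 0 0.8;0 0 0 0.001 0 0 0.8;0 0 0 0.001 0 0 0.8;0 0 0 0 0 0 0.8;0 0 0 0 0 0 0.8;0 0 0 0 0 0 0.8;0 0 0 0 0 0 0.8;0 0 0 0 0 0 0.8;0 0 0 0 0 0 0.8;0 0 0 0 0 0 0.8"

```text
t: 9.47
tcp_pos: [538.2, -260.3, 145.8]
eef_rot: [0.97, -0.12, 0.212, 0.024]
ft_force: [-18.6, -2.3, 4.3]
grip_width: 24.7
```

```bash
python3 - <<'E'
from h import *
np.set_printoptions(precision=4,suppress=True)
show(); st=telemetry.state(); print(st['joints'],st['tcp_pos'],st['ft_torque'])
E
```

```text
t 9.47 tcp [ 538.2 -260.3  145.8] seat [102.   -1.6  48.9] F [-18.6  -2.3   4.3] Fseat [-14.   -6.8  11.3] w 24.7 j [-0.53  0.44  2.02  0.43  0.29  0.91]
rot err to RT deg [-0.24  0.32 -0.01]
[-0.5256  0.4404  2.0189  0.4264  0.2922  0.9055] [ 538.1607 -260.3377  145.764 ] [-0.4893  2.73   -0.502 ]
```

send_rows:
  increments: "0 0 0 -0.001 0 0 0.8;0 0 0 -0.001 0 0 0.8;0 0 0 -0.001 0 0 0.8;0 0 0 -0.001 0 0 0.8;0 0 0 0 0 0 0.5;0 0 0 0 0 0 0;0 0 0 0 0 0 0;0 0 0 0 0 0 0;0 0 0 0 0 0 0;0 0 0 0 0 0 0"

```text
t: 10.3
tcp_pos: [538.5, -260.6, 146.1]
eef_rot: [0.969, -0.119, 0.216, 0.026]
ft_force: [-0.3, -0.3, 0.3]
grip_width: 85.4
```

```bash
cat > fk.py <<'E'
from h import *
from scipy.optimize import least_squares
D=[([1.08499909,.423795974,1.63063948,0,1.08858848,-.01897702],[281.0,557.7,255.6],[.2313,.97288,-.0007,-.0002]),
([-.5502,.4365,2.1121,.6425,.2152,.6628],[498.93,-250.65,127.34],None),
([-.528,.4391,2.0304,.4549,.2777,.8743],[534.72,-259.62,144.36],None),
([-.526,.4399,2.0221,.4373,.286,.8941],[537.8219,-260.3245,145.723],None),
([-0.49,0.28,1.84,0,1.02,0.85],[471.6,-241,256.],None),
([-.57,.25,2.15,.4,.36,.89],[465.6,-239.6,199.9],None)]
E=R.from_euler
def fk(p,j):
    h,a,L1,e,L2,L3=p
    Q=E('z',j[0]); P=np.array([0,0,h])+Q.apply([a,0,0])
    Q=Q*E('y',j[1]); P=P+Q.apply([0,0,L1])
    Q=Q*E('y',j[2]); P=P+Q.apply([e,0,L2])
    Q=Q*E('z',j[3])*E('y',j[4]); P=P+Q.apply([0,0,L3])
    return P,Q*E('z',j[5])
f=lambda p:np.concatenate([(fk(p,j)[0]-x)*(1 if i<4 else .3) for i,(j,x,_) in enumerate(D)])
S=least_squares(f,[300,0,400,0,400,250])
E
python3 - <<'E'
from fk import *
np.set_printoptions(precision=2,suppress=True)
show()
print(S.x,f(S.x)); 
st=telemetry.state(); P,Q=fk(S.x,st['joints']); print(P,Q.as_matrix(),R.from_quat(st['eef_rot']).as_matrix())
E
```

```text
t 10.3 tcp [ 538.5 -260.6  146.1] seat [102.6  -1.8  49.1] F [-0.3 -0.3  0.3] Fseat [-0.  -0.3  0.4] w 85.4 j [-0.53  0.44  2.02  0.44  0.28  0.89]
rot err to RT deg [-0.14 -0.09  0.01]
[477.18 -34.14 559.02 126.32 550.47 363.48] [10.27 -6.06 -0.13 -4.09  1.69  0.17  1.3  -2.32  0.15  1.6  -2.62  0.08
 -2.64 -1.75 -0.04  1.16 -0.62 -0.85]
[ 540.35 -263.4   146.33] [[ 0.24  0.88  0.41]
 [ 0.97 -0.22 -0.1 ]
 [ 0.    0.42 -0.91]] [[ 0.88 -0.24  0.41]
 [-0.22 -0.97 -0.1 ]
 [ 0.42 -0.   -0.91]]
```

```bash
cat >> fk.py <<'E'
lo=np.array([-3,-.9,.09,-1.31,.11,-2.54]);hi=np.array([3,2.11,2.58,4.45,2.69,2.54])
ZR=R.from_euler('z',-90,degrees=True)
def ik(P,Rg,j0):
    def g(j):
        p,q=fk(S.x,j); return np.r_[(p-P)/10,((q*ZR).inv()*R.from_matrix(Rg)).as_rotvec()*10]
    s=least_squares(g,np.clip(j0,lo+1e-3,hi-1e-3),bounds=(lo,hi)); return s.x,np.abs(s.fun).max()
E
python3 - <<'E'
from fk import *
np.set_printoptions(precision=2,suppress=True)
for x in(-10,0,8,14):
  for z in (28,60,100):
    for j0 in([-.55,.43,2.1,.6,.2,.7],[-.55,.43,2.2,2.5,.3,-1.3]):
      print(x,z,*ik(w([x,-1.8,z]),RT,j0))
E
```

```text
-10 28 [-0.54  0.51  2.16  0.7   0.12 -2.54] 0.5480883679924637
-10 28 [-0.54  0.51  2.16  0.7   0.12 -2.54] 0.5480884311706
-10 60 [-0.57  0.43  2.2   0.68  0.16 -2.54] 0.38207453665115476
-10 60 [-0.57  0.43  2.2   0.68  0.16 -2.54] 0.38207455520558353
-10 100 [-0.6   0.32  2.25  0.66  0.22 -2.54] 0.16508350258484966
-10 100 [-0.6   0.32  2.25  0.66  0.22 -2.54] 0.16508352257325226
0 28 [-0.54  0.51  2.15  0.7   0.13 -2.54] 0.4628010487368353
0 28 [-0.54  0.51  2.15  0.7   0.13 -2.54] 0.4628011332385606
0 60 [-0.57  0.43  2.19  0.68  0.17 -2.54] 0.30026618631545077
0 60 [-0.57  0.43  2.19  0.68  0.17 -2.54] 0.300266020935455
0 100 [-0.6   0.32  2.23  0.66  0.23 -2.54] 0.08872811766161706
0 100 [-0.6   0.32  2.23  0.66  0.23 -2.54] 0.08872811802089217
8 28 [-0.54  0.5   2.14  0.7   0.14 -2.54] 0.39552745572838643
8 28 [-0.54  0.5   2.14  0.7   0.14 -2.54] 0.39552746039133
8 60 [-0.57  0.42  2.18  0.69  0.18 -2.54] 0.23575556931128383
8 60 [-0.57  0.42  2.18  0.69  0.18 -2.54] 0.23575557503209524
8 100 [-0.6   0.32  2.22  0.66  0.24 -2.54] 0.028471879034290687
8 100 [-0.6   0.32  2.22  0.66  0.24 -2.54] 0.028471879721202468
14 28 [-0.54  0.5   2.14  0.7   0.15 -2.54] 0.34560835738351114
14 28 [-0.54  0.5   2.14  0.7   0.15 -2.54] 0.345608454353076
14 60 [-0.57  0.42  2.17  0.69  0.18 -2.54] 0.18789387571815044
14 60 [-0.57  0.42  2.17  0.69  0.18 -2.54] 0.18789386915008646
14 100 [-0.6   0.32  2.21  0.65  0.24 -2.53] 1.4534648658248717e-10
14 100 [-0.6   0.32  2.21  0.65  0.24 -2.53] 8.828937581029095e-11
```

```bash
sed -i "s/'z',-90,degrees/'z',90,degrees/" fk.py; python3 - <<'E'
from fk import *
np.set_printoptions(precision=2,suppress=True)
for x in(-5,5,12,57):
  for z in (28,50,100):
      print(x,z,*ik(w([x,-1.8,z]),RT,[-.55,.43,2.1,.6,.2,.7]))
print(ik([496.5,130.5,30],down(0),[.2,.43,2.1,0,.6,0]),ik([496.5,130.5,30],down(180),[.2,.43,2.1,0,.6,0]))
E
```

```text
-5 28 [-0.59  0.52  2.18  1.38  0.14 -0.12] 1.2576745200831853e-14
-5 50 [-0.59  0.46  2.2   1.15  0.16  0.1 ] 5.684341886080802e-15
-5 100 [-0.62  0.32  2.24  0.76  0.22  0.48] 1.6624722432023728e-13
5 28 [-0.58  0.51  2.17  1.24  0.15  0.03] 1.1368683772161604e-14
5 50 [-0.59  0.46  2.19  1.04  0.16  0.23] 1.6370904631912708e-11
5 100 [-0.61  0.32  2.23  0.7   0.23  0.56] 2.2737367544323207e-14
12 28 [-0.57  0.51  2.16  1.15  0.15  0.13] 4.5994852371222804e-11
12 50 [-0.58  0.45  2.18  0.96  0.17  0.31] 1.1226575225009583e-13
12 100 [-0.6   0.32  2.22  0.66  0.24  0.6 ] 7.61348015881902e-11
57 28 [-0.54  0.49  2.08  0.71  0.19  0.6 ] 1.7053025658242404e-14
57 50 [-0.55  0.44  2.1   0.62  0.22  0.69] 1.0231815394945443e-13
57 100 [-0.56  0.31  2.14  0.47  0.3   0.83] 7.901235221652314e-12
(array([0.26, 0.66, 1.89, 0.  , 0.6 , 0.26]), np.float64(9.582095117366407e-11)) (array([ 0.35,  0.65,  1.91, -0.24,  0.56, -2.54]), np.float64(1.0408796897776136))
```

send_rows:
  increments: "0 0 0 0 0 -0.01 0;0 0 0 0 0 -0.012 0;0 0 0 0 0 -0.012 0;0 0 0 0 0 -0.012 0;0 0 0 0 0 -0.012 0;0 0 0 0 0 -0.012 0;0 0 0 -0.005 0 -0.015 0;0 0 0 -0.01 0 -0.015 0;0 0 0 -0.01 0 -0.015 0;0 0 0 0 0 0 0"

```text
t: 11.13
tcp_pos: [467.1, -242.9, 241.2]
eef_rot: [0.969, -0.12, 0.216, 0.026]
ft_force: [0.6, 0.9, 0.3]
grip_width: 85.3
```

```bash
python3 - <<'E'
from h import *
np.set_printoptions(precision=2,suppress=True)
show(); print(*delta([496.5,130,150],down(0)))
for n in("scene","top"): cv2.imwrite(f"pics/{n}3.png",cams.snapshot(n)[:,:,::-1])
crop('pics/scene3.png',265,180,385,280,6,'pics/e1.png')
E
```

```text
t 11.13 tcp [ 467.1 -242.9  241.2] seat [ 76.1  -2.  166.4] F [0.6 0.9 0.3] Fseat [0.4 1.  0.1] w 85.3 j [-0.58  0.17  2.11  0.32  0.46  0.98]
rot err to RT deg [-0.11 -0.12 -0.  ]
[  22.7   -17.86 -102.2 ] [ -95.19 -368.69   56.83] [372.88  29.38  91.23]
```

View pics/e1.png

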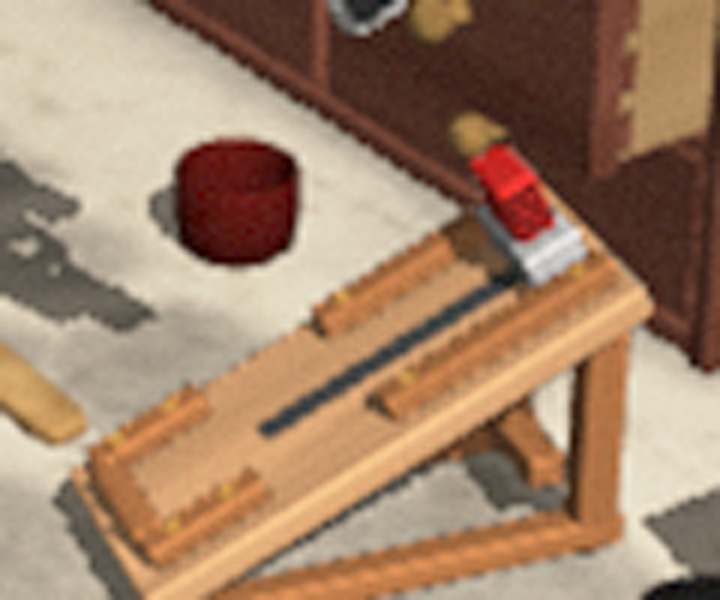

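send_rows:
  increments: "1.513 -1.19 -6.81 0 0 0 0;1.513 -1.19 -6.81 0 0 0 0;1.513 -1.19 -6.81 0 0 0 0;1.513 -1.19 -6.81 0 0 0 0;1.513 -1.19 -6.81 0 0 0 0;1.513 -1.19 -6.81 0 0 0 0;1.513 -1.19 -6.81 0 0 0 0;1.513 -1.19 -6.81 0 0 0 0;1.513 -1.19 -6.81 0 0 0 0;1.513 -1.19 -6.81 0 0 0 0"

```text
t: 12.07
tcp_pos: [469.6, -243.9, 239.1]
eef_rot: [0.879, 0.469, 0.081, 0.009]
ft_force: [-0.2, -0.2, -0.2]
grip_width: 85.1
```

send_rows:
  increments: "1.513 -1.19 -6.81 0 0 0 0;1.513 -1.19 -6.81 0 0 0 0;1.513 -1.19 -6.81 0 0 0 0;1.513 -1.19 -6.81 0 0 0 0;1.513 -1.19 -6.81 0 0 0 0;0 0 0 0.0373 0.0029 0.005 0;0 0 0 0.0373 0.0029 0.005 0;0 0 0 0.0373 0.0029 0.005 0;0 0 0 0.0373 0.0029 0.005 0;0 0 0 0.0373 0.0029 0.005 0"

```text
t: 12.9
tcp_pos: [484.1, -55.3, 214.1]
eef_rot: [0.707, 0.707, 0.0, -0.0]
ft_force: [1.8, 0.6, 1.2]
grip_width: 85.3
```

send_rows:
  increments: "0 0 0 0.0373 0.0029 0.012 0;0 0 0 0.0373 0.0029 0.012 0;0 0 0 0.0373 0.0029 0.012 0;0 0 0 0.0373 0.0029 0.012 0;0 0 0 0.0373 0.0029 0.012 0;0 0 0 0 0 0 0;0 0 0 0 0 0 0;0 0 0 0 0 0 0;0 0 0 0 0 0 0;0 0 0 0 0 0 0"

```text
t: 13.73
tcp_pos: [498.4, 128.6, 155.1]
eef_rot: [0.708, 0.706, 0.0, -0.0]
ft_force: [0.1, -0.4, -0.6]
grip_width: 85.4
```

```bash
python3 - <<'E'
from h import *
np.set_printoptions(precision=2,suppress=True)
show(); print(*delta([496.5,129,27],down(0)))
for n in("scene","top"): cv2.imwrite(f"pics/{n}4.png",cams.snapshot(n)[:,:,::-1])
crop('pics/scene4.png',190,90,310,220,5,'pics/e2.png')
crop('pics/top4.png',150,155,270,245,6,'pics/e3.png')
E
```

```text
t 13.73 tcp [498.4 128.6 155.1] seat [-14.8 365.9 113.7] F [ 0.1 -0.4 -0.6] Fseat [-0.1 -0.3 -0.6] w 85.4 j [0.23 0.41 1.94 0.   0.79 0.23]
rot err to RT deg [-22.69  17.67 102.1 ]
[-0.01 -0.05 -0.12] [  0.32  -1.86 128.12] [  0.44  -1.88 128.12]
```

View pics/e2.png

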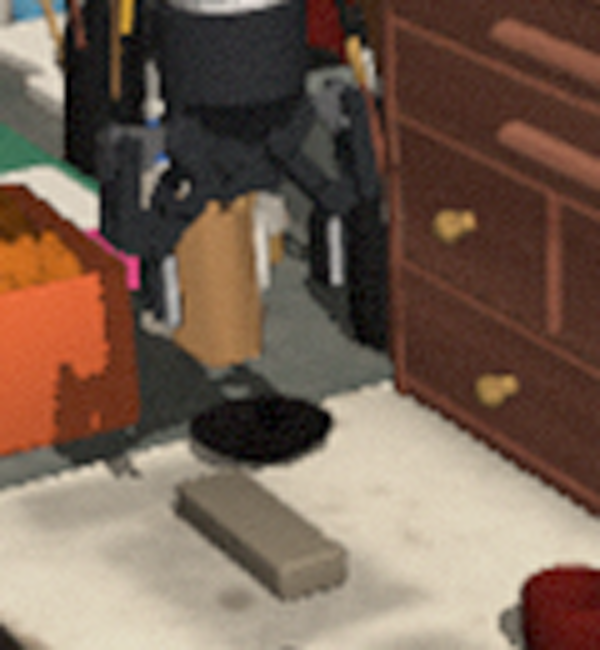

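View pics/e3.png

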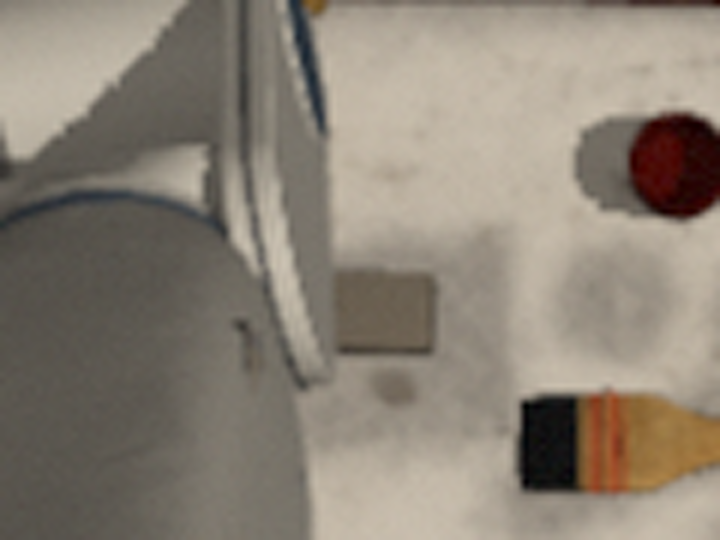

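send_rows:
  increments: "0 0 0 0 -0.002 0.02 0;0 0 0 0 0 0.02 0;0 0 0 0 0 0.02 0;0 0 0 0 0 0.02 0;0 0 0 0 0 0.015 0;0 0 0 0 0 0.01 0;0 0 0 0 0 0.005 0;0 0 0 0 0 0 0;0 0 0 0 0 0 0;0 0 0 0 0 0 0"

```text
t: 14.67
tcp_pos: [496.7, 129.7, 45.7]
eef_rot: [0.707, 0.707, 0.001, -0.0]
ft_force: [0.1, -0.3, 0.3]
grip_width: 85.2
```

```bash
python3 - <<'E'
from h import *
np.set_printoptions(precision=2,suppress=True)
print(proj('scene',[498.4,128.6,135]))
show(); print(*delta([496.5,129,27],down(0)))
for n in("scene",): cv2.imwrite(f"pics/{n}5.png",cams.snapshot(n)[:,:,::-1])
crop('pics/scene5.png',190,120,310,220,6,'pics/e4.png')
E
```

```text
[[239.6  152.65]]
t 14.67 tcp [496.7 129.7  45.7] seat [-62.8 366.6  15.4] F [ 0.1 -0.3  0.3] Fseat [ 0.3 -0.3  0.2] w 85.2 j [0.23 0.61 1.98 0.   0.56 0.23]
rot err to RT deg [-22.69  17.59 102.19]
[ 0.05 -0.07 -0.04] [-0.76 -0.2  18.75] [-0.73 -0.18 18.75]
```

View pics/e4.png

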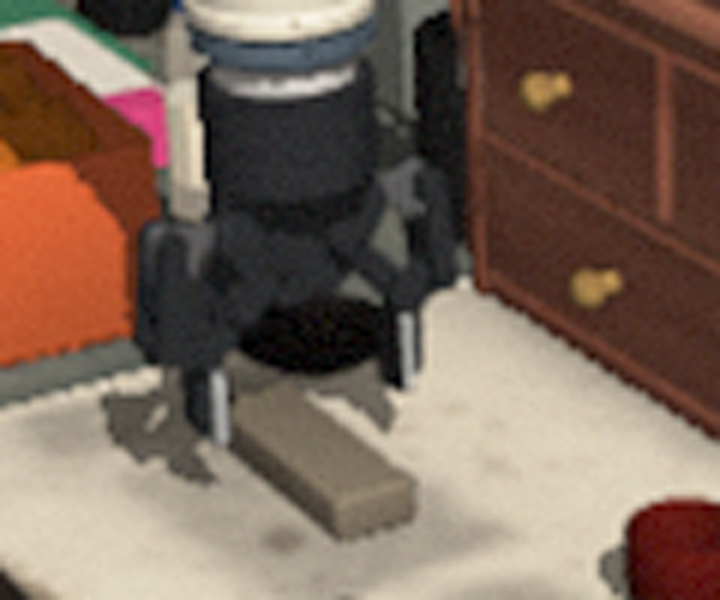

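send_rows:
  increments: "0 0 0 0 0 0.006 0;0 0 0 0 0 0.006 0;0 0 0 0 0 0.006 0;0 0 0 0 0 0 0;0 0 0 0 0 0 0.3;0 0 0 0 0 0 0.4;0 0 0 0 0 0 0.5;0 0 0 0 0 0 0.6;0 0 0 0 0 0 0.65;0 0 0 0 0 0 0.65"

```text
t: 15.55
tcp_pos: [496.3, 129.8, 27.3]
eef_rot: [0.707, 0.707, 0.0, -0.0]
ft_force: [-0.7, 1.1, 5.8]
grip_width: 38.9
```

```bash
python3 - <<'E'
from h import *
np.set_printoptions(precision=2,suppress=True)
show()
for n in("scene",): cv2.imwrite(f"pics/{n}6.png",cams.snapshot(n)[:,:,::-1])
crop('pics/scene6.png',190,120,310,220,6,'pics/e5.png')
E
```

```text
t 15.55 tcp [496.3 129.8  27.3] seat [-71.  366.6  -1.1] F [-0.7  1.1  5.8] Fseat [1.6 0.9 5.6] w 38.9 j [0.23 0.64 1.98 0.   0.52 0.23]
rot err to RT deg [-22.71  17.63 102.2 ]
```

View pics/e5.png

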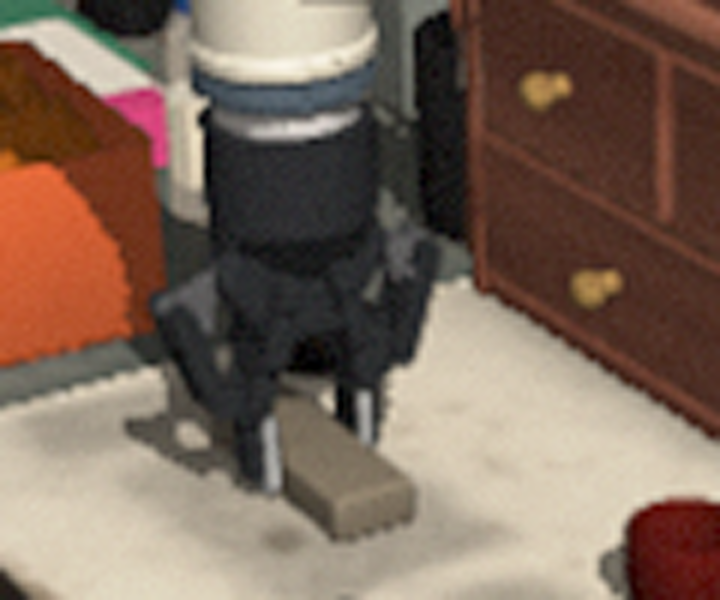

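send_rows:
  increments: "0 0 0 0 0 0 0.8;0 0 0 0 0 0 0.8;0 0 0 0 0 -0.01 0.8;0 0 0 0 0 -0.02 0.8;0 0 0 0 0 -0.025 0.8;0 0 0 0 0 -0.025 0.8;0 0 0 0 0 -0.025 0.8;0 0 0 0 0 -0.025 0.8;0 0 0 0 0 -0.025 0.8;0 0 0 0 0 0 0.8"

```text
t: 16.43
tcp_pos: [498.3, 130.1, 186.5]
eef_rot: [0.707, 0.707, 0.003, 0.001]
ft_force: [1.0, 0.2, -3.4]
grip_width: 38.7
```

```bash
python3 - <<'E'
from h import *
np.set_printoptions(precision=2,suppress=True)
show(); print(*delta(w([5,-1.8,130]),RT))
for n in("scene",): cv2.imwrite(f"pics/{n}7.png",cams.snapshot(n)[:,:,::-1])
crop('pics/scene7.png',190,60,310,180,5,'pics/e6.png')
E
```

```text
t 16.43 tcp [498.3 130.1 186.5] seat [ -2.  367.4 142.4] F [ 1.   0.2 -3.4] Fseat [-0.6  0.4 -3.5] w 38.7 j [0.23 0.36 1.93 0.   0.85 0.23]
rot err to RT deg [-22.53  17.24 102.21]
[-22.53  17.24 102.21] [-360.91  -78.6     6.8 ] [  7.01 369.16  12.37]
```

View pics/e6.png

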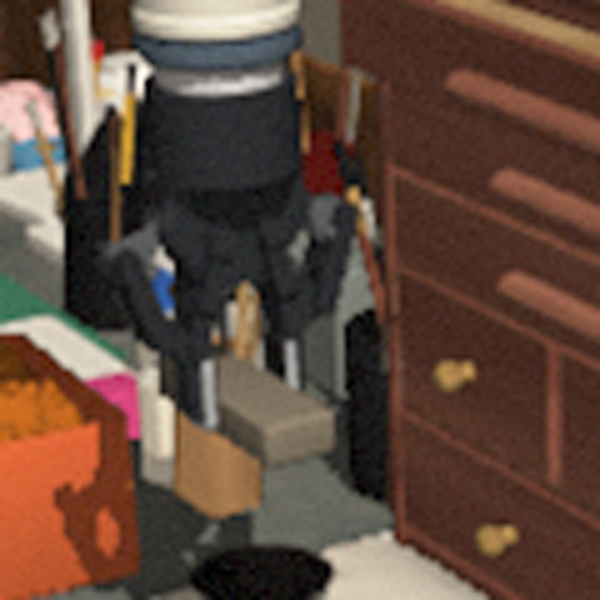

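send_rows:
  increments: "0 0 0 -0.018 -0.004 -0.003 0.8;0 0 0 -0.036 -0.0078 -0.003 0.8;0 0 0 -0.036 -0.0078 -0.003 0.8;0 0 0 -0.036 -0.0078 -0.003 0.8;0 0 0 -0.036 -0.0078 0 0.8;0 0 0 -0.036 -0.0078 0 0.8;0 0 0 -0.036 -0.0078 0 0.8;0 0 0 -0.036 -0.0078 0 0.8;0 0 0 -0.036 -0.0078 0 0.8;0 0 0 -0.036 -0.0078 0 0.8"

```text
t: 17.32
tcp_pos: [419.9, -213.5, 192.2]
eef_rot: [0.707, 0.707, -0.0, -0.002]
ft_force: [0.8, 0.4, -3.5]
grip_width: 38.6
```

send_rows:
  increments: "0 0 0 -0.018 -0.004 0 0.8;-1.12 0.86 5.11 0 0 0 0.8;-1.12 0.86 5.11 0 0 0 0.8;-1.12 0.86 5.11 0 0 0 0.8;-1.12 0.86 5.11 0 0 0 0.8;-1.12 0.86 5.11 0 0 0 0.8;-1.12 0.86 5.11 0 0 0 0.8;-1.12 0.86 5.11 0 0 0 0.8;-1.12 0.86 5.11 0 0 0 0.8;-1.12 0.86 5.11 0 0 0 0.8"

```text
t: 18.15
tcp_pos: [416.5, -229.7, 192.0]
eef_rot: [0.923, 0.369, 0.106, 0.012]
ft_force: [-0.2, -0.0, -3.4]
grip_width: 38.6
```

send_rows:
  increments: "-1.12 0.86 5.11 0 0 0 0.8;-1.12 0.86 5.11 0 0 0 0.8;-1.12 0.86 5.11 0 0 0 0.8;-1.12 0.86 5.11 0 0 0 0.8;-1.12 0.86 5.11 0 0 0 0.8;-1.12 0.86 5.11 0 0 0 0.8;-1.12 0.86 5.11 0 0 0 0.8;-1.12 0.86 5.11 0 0 0 0.8;-1.12 0.86 5.11 0 0 0 0.8;-1.12 0.86 5.11 0 0 0 0.8"

```text
t: 18.98
tcp_pos: [416.3, -229.6, 191.9]
eef_rot: [0.976, -0.077, 0.202, 0.025]
ft_force: [-0.0, -0.1, -3.2]
grip_width: 38.6
```

```bash
python3 - <<'E'
from h import *
np.set_printoptions(precision=2,suppress=True)
show(); print(*delta(w([5,-1.8,80]),RT))
for n in("scene","top"): cv2.imwrite(f"pics/{n}8.png",cams.snapshot(n)[:,:,::-1])
crop('pics/scene8.png',245,130,385,270,5,'pics/f1.png')
crop('pics/top8.png',280,150,370,250,6,'pics/f2.png')
E
```

```text
t 18.98 tcp [ 416.3 -229.6  191.9] seat [  7.7  -1.5 143.9] F [-0.  -0.1 -3.2] Fseat [-1.4 -0.1 -2.9] w 38.6 j [-0.62  0.21  2.23  0.47  0.37  0.69]
rot err to RT deg [-1.03  1.51  4.91]
[-1.03  1.51  4.91] [-1.07  1.33 63.9 ] [-2.68  0.34 63.87]
```

View pics/f1.png

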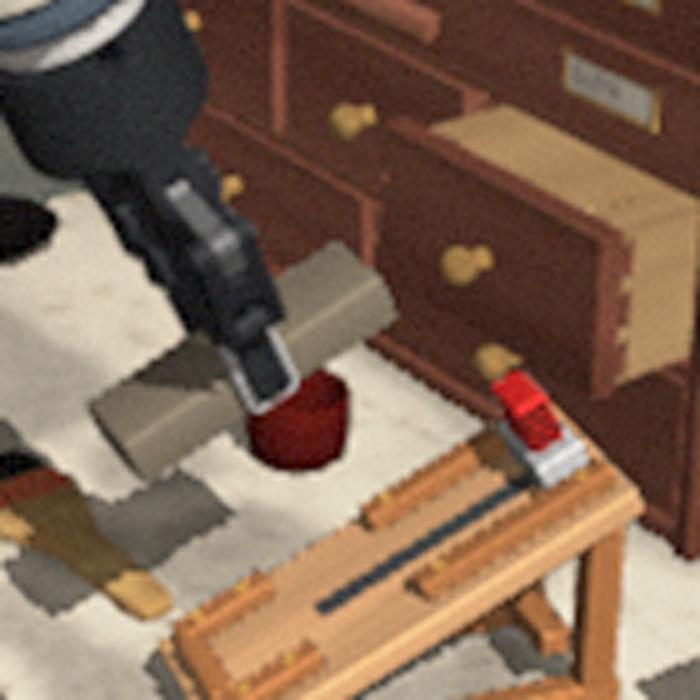

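View pics/f2.png

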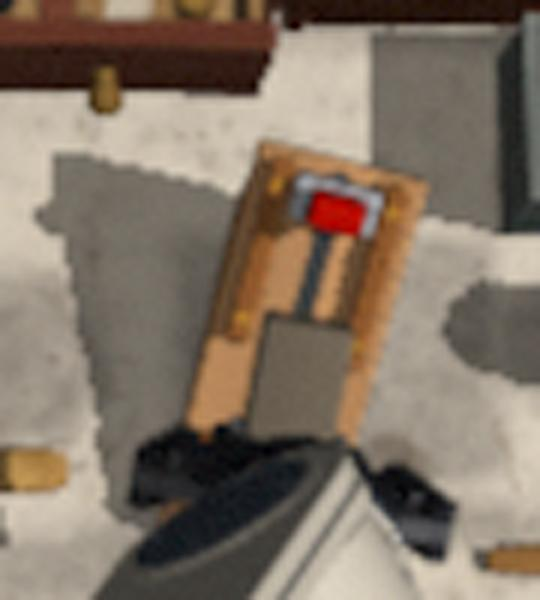

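send_rows:
  increments: "-0.515 0.755 2.455 0 0 0 0.8;-0.515 0.755 2.455 0 0 0 0.8;0 0 0 -0.0009 0.0001 0.01 0.8;0 0 0 -0.0009 0.0001 0.01 0.8;0 0 0 -0.0009 0.0001 0.01 0.8;0 0 0 0 0 0.01 0.8;0 0 0 0 0 0.01 0.8;0 0 0 0 0 0.005 0.8;0 0 0 0 0 0 0.8;0 0 0 0 0 0 0.8"

```text
t: 19.92
tcp_pos: [437.5, -235.5, 141.8]
eef_rot: [0.969, -0.116, 0.215, 0.027]
ft_force: [0.5, 0.3, -3.5]
grip_width: 38.9
```

```bash
python3 - <<'E'
from h import *
np.set_printoptions(precision=2,suppress=True)
show(); print(*delta(w([5,-1.8,40]),RT))
for n in("scene","top"): cv2.imwrite(f"pics/{n}9.png",cams.snapshot(n)[:,:,::-1])
crop('pics/scene9.png',265,170,385,290,6,'pics/f1.png')
crop('pics/top9.png',290,165,370,250,7,'pics/f2.png')
E
```

```text
t 19.92 tcp [ 437.5 -235.5  141.8] seat [ 6.4 -2.  89.1] F [ 0.5  0.3 -3.5] Fseat [-1.1  0.4 -3.3] w 38.9 j [-0.6   0.34  2.23  0.77  0.21  0.48]
rot err to RT deg [-0.05 -0.04  0.39]
[-0.05 -0.04  0.39] [-1.43 -0.14 49.14] [-1.4  -0.18 49.14]
```

View pics/f1.png

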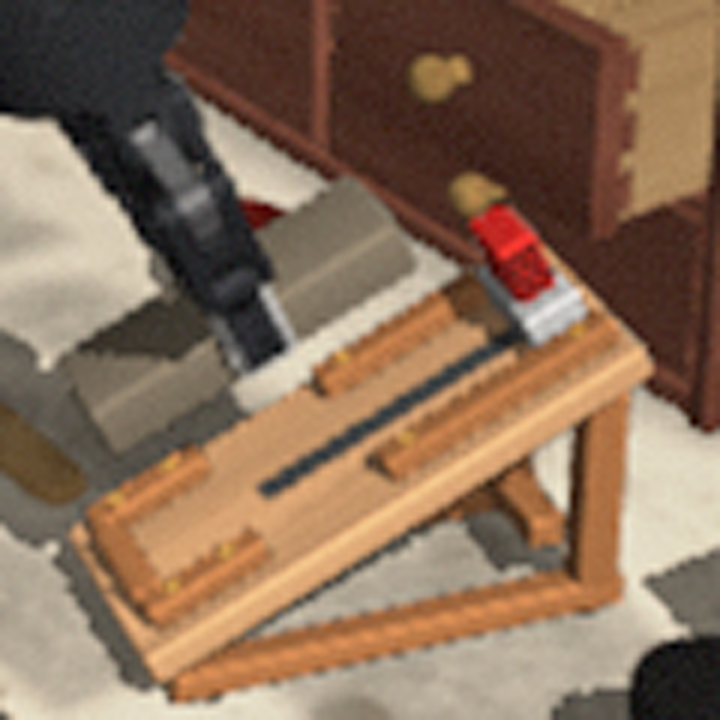

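View pics/f2.png

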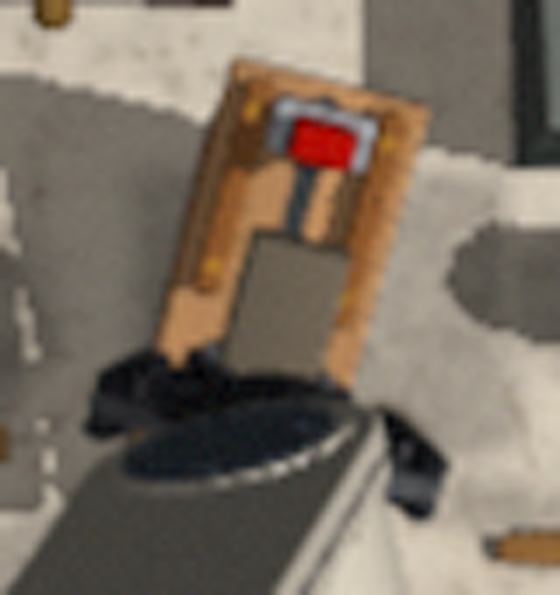

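```bash
python3 - <<'E'
from h import *
np.set_printoptions(precision=2,suppress=True)
def pl(uv,z):
    o,d=ray('top',uv);a=RS.T@(o-SEAT);b=RS.T@d;return a+b*(z-a[2])/b[2]
T=lambda p:un(p,7,(290,165))
for p in [(255,234),(353,253),(325,383),(225,362)]: print(pl(T(p),83.8))
im=cv2.imread('pics/top9.png').astype(int); b,g,r=im[...,0],im[...,1],im[...,2]
m=(r>110)&(g<50)&(b<50);m[:,:310]=0;m[:,350:]=0;m[:170]=0;m[215:]=0
ys,xs=np.nonzero(m);print(len(xs),pl((xs.mean(),ys.mean()),44))
E
```

```text
[66.59 19.4  83.8 ]
[ 69.14 -19.12  83.8 ]
[ 16.01 -22.65  83.8 ]
[13.93 17.24 83.8 ]
51 [100.41   0.9   44.  ]
```

```bash
python3 - <<'E'
from h import *
np.set_printoptions(precision=2,suppress=True)
def pl(uv,z):
    o,d=ray('top',uv);a=RS.T@(o-SEAT);b=RS.T@d;return a+b*(z-a[2])/b[2]
im=cv2.imread('pics/top9.png'); sat=(im.max(2).astype(float)-im.min(2))
# stone low saturation, wood high
for y in range(200,218):
    row=sat[y,312:350]; print(y,row.astype(int))
E
```

```text
200 [ 11  13  13  25  47  51  50  73  93  98  96  93  81  52  21  24  25  25
  24  26  21  23  23  23  24  22  22  45  80  98 102 101  92  66  29  23
  23  25]
201 [ 16  13  15  31  47  47  54  83 103 101 100  92  79  35  20  23  27  24
  26  27  24  24  27  26  24  22  21  34  73  99  97  95  87  56  23  22
  23  23]
202 [ 12  13  17  38  49  48  63 106 129 117 100  91  70  19  24  25  25  24
  24  23  27  26  28  27  26  27  26  40  76  99  91  86  84  50  25  24
  23  22]
203 [ 15  13  23  46  49  48  72 108 122 121  99  85  60  18  24  23  26  24
  25  28  26  25  26  26  28  26  27  46  83 100  92  85  71  37  22  23
  22  22]
204 [ 12  14  25  47  51  48  74  97 103 100  93  77  35  21  24  25  27  25
  24  27  27  25  25  25  28  26  28  52  93  98  95  92  62  25  21  23
  24  23]
205 [11 15 30 49 53 58 85 96 97 91 87 72 24 22 25 24 24 24 25 25 26 25 26 25
 28 27 32 62 95 95 92 89 59 23 22 22 23 22]
206 [ 12  16  53  72  80  73  68  77  84  87  82  60  22  24  23  23  23  26
  24  25  26  27  26  27  28  27  39  79 106  99  90  73  42  22  22  21
  22  24]
207 [ 13  27  66  8
[... 767 characters left out ...]
 92 91 74 37 23 22 24 24 25 25 25 26 26 25 28 26 28
 32 55 80 90 87 89 60 24 23 23 22 23 24 25]
213 [43 78 93 95 93 91 87 71 57 45 23 24 23 24 25 24 25 28 26 25 25 27 24 27
 36 67 92 91 90 73 41 23 23 24 23 25 24 23]
214 [45 78 92 93 83 68 55 29  7  9 18 24 25 23 24 24 25 25 26 27 26 28 26 27
 43 77 91 92 92 68 29 22 25 26 23 21 24 24]
215 [24 50 80 86 64 22 13  4  4  4 18 25 23 26 24 24 23 25 26 25 29 27 27 28
 54 87 93 92 88 59 25 24 23 23 24 23 23 21]
216 [ 5  3 55 72 46  3  2  5  2  7 18 23 23 24 24 26 24 26 25 26 27 26 25 32
 62 90 93 90 83 52 23 23 23 22 24 22 22 22]
217 [ 4  1 30 44 19  2  6  1  6  5 11 20 22 23 20 22 22 22 25 26 27 27 29 31
 58 85 92 89 72 34 20 22 23 23 23 23 22 23]
```

```bash
cat > edge.py <<'E'
from h import *
def pl(uv,z):
    o,d=ray('top',uv);a=RS.T@(o-SEAT);b=RS.T@d;return a+b*(z-a[2])/b[2]
def edges(png,z,rows,thr=52,x0=312,x1=352):
    im=cv2.imread(png); sat=(im.max(2).astype(float)-im.min(2)); out={k:[] for k in('bl','sl','sr','br')}
    for y in rows:
        r=sat[y]; mid=int(round(334-(y-200)*.27))
        def cross(start,step):
            x=start
            while (r[x]-thr)*(r[x+step]-thr)>0: x+=step
            return x+step*(thr-r[x])/(r[x+step]-r[x]),x+step
        a,i=cross(mid,-1); b,k=cross(mid,1); c,_=cross(i,-1); d,_=cross(k,1)
        out['sl'].append(pl((a,y),z)[:2]);out['sr'].append(pl((b,y),z)[:2]);out['bl'].append(pl((c,y),0)[:2]);out['br'].append(pl((d,y),0)[:2])
    for k,v in out.items():
        v=np.array(v); p=np.polyfit(v[:,0],v[:,1],1); print(k,'deg',np.degrees(np.arctan(p[0])).round(2),'y at x=40',np.polyval(p,40).round(2),'x',v[:,0].min().round(0),v[:,0].max().round(0))
E
python3 - <<'E'
from edge import *
edges('pics/top9.png',83.8,range(201,213))
# base-only from first image: outer edges
im=cv2.imread('pics/top0.png'); sat=(im.max(2).astype(float)-im.min(2))
R_=[];L=[]
for y in range(182,238):
    r=sat[y]; 
    m=int(round(332-(y-199)*.28))
    x=m+5
    while r[x]>45 : x+=1
    R_.append(pl((x-1+(r[x-1]-45)/(r[x-1]-r[x]),y),0)[:2])
R_=np.array(R_); p=np.polyfit(R_[:,0],R_[:,1],1); res=R_[:,1]-np.polyval(p,R_[:,0]); k=abs(res)<1.5; p=np.polyfit(R_[k,0],R_[k,1],1); print(np.degrees(p[0]),p[1],k.sum(),len(k))
E
```

```text
bl deg -15.79 y at x=40 30.24 x -2.0 34.0
sl deg 0.38 y at x=40 20.8 x 26.0 58.0
sr deg 2.08 y at x=40 -19.22 x 36.0 68.0
br deg 3.15 y at x=40 -40.43 x 21.0 55.0
 ** On entry to DLASCL parameter number  4 had an illegal value
 ** On entry to DLASCL parameter number  4 had an illegal value
 ** On entry to DLASCL parameter number  4 had an illegal value
 ** On entry to DLASCL parameter number  4 had an illegal value
 ** On entry to DLASCL parameter number  5 had an illegal value
 ** On entry to DLASCL parameter number  4 had an illegal value<stdin>:11: RuntimeWarning: divide by zero encountered in scalar divide
Traceback (most recent call last):
numpy.linalg.LinAlgError: SVD did not converge in Linear Least Squares
```

```bash
python3 - <<'E'
from edge import *
im=cv2.imread('pics/top0.png'); sat=(im.max(2).astype(float)-im.min(2))
def fit(pts,z):
    v=np.array([pl(q,z)[:2] for q in pts]);
    for _ in range(4):
        p=np.polyfit(v[:,0],v[:,1],1);r=abs(v[:,1]-np.polyval(p,v[:,0])); v=v[r<max(1.0,2*np.median(r))]
    print('deg',np.degrees(np.arctan(p[0])).round(2),'y(0)',p[1].round(2),'n',len(v),'rms',np.std(v[:,1]-np.polyval(p,v[:,0])).round(2))
Rr=[];Ll=[]
for y in range(184,238):
    rx=351-(y-180)*.268; 
    lo_=int(rx)-5; seg=sat[y,lo_:lo_+12]; i=[k for k in range(11) if seg[k]>=52>seg[k+1]]
    if i: k=i[-1]; Rr.append((lo_+k+(seg[k]-52)/(seg[k]-seg[k+1]),y))
    lx=323.7-(y-173.5)*.268; lo_=int(lx)-5; seg=sat[y,lo_:lo_+12]; i=[k for k in range(11) if seg[k]<45<=seg[k+1]]
    if i: k=i[0]; Ll.append((lo_+k+(45-seg[k])/(seg[k+1]-seg[k]),y))
fit(Rr,0);fit(Ll,0)
# slot: dark line
g=im.mean(2); S=[]
for y in list(range(181,193))+list(range(207,219)):
    c=337.-(y-179)*.27; lo_=int(round(c))-4; wv=np.clip(110-g[y,lo_:lo_+9],0,None); 
    if wv.sum()>40: S.append(((wv*np.arange(lo_,lo_+9)).sum()/wv.sum(),y))
fit(S,0)
E
```

```text
deg 0.23 y(0) -41.69 n 54 rms 0.24
deg 0.34 y(0) 40.18 n 53 rms 1.11
deg 0.03 y(0) 0.17 n 18 rms 0.33
```

send_rows:
  increments: "0 0 0.25 -0.0007 -0.0002 0.008 0.8;0 0 0 -0.0007 0 0.008 0.8;0 0 0 0 0 0.008 0.8;0 0 0 0 0 0.008 0.8;0 0 0 0 0 0.006 0.8;0 0 0 0 0 0.004 0.8;0 0 0 0 0 0.002 0.8;0 0 0 0 0 0 0.8;0 0 0 0 0 0 0.8;0 0 0 0 0 0 0.8"

```text
t: 20.85
tcp_pos: [454.9, -239.9, 102.6]
eef_rot: [0.969, -0.119, 0.216, 0.027]
ft_force: [-0.7, -0.3, -4.5]
grip_width: 38.8
```

```bash
python3 - <<'E'
from h import *
np.set_printoptions(precision=2,suppress=True)
show(); print(*delta(w([5,-1.8,30]),RT))
for n in("scene","top"): cv2.imwrite(f"pics/{n}10.png",cams.snapshot(n)[:,:,::-1])
crop('pics/scene10.png',265,190,385,290,6,'pics/g1.png')
crop('pics/top10.png',290,165,370,250,7,'pics/g2.png')
E
```

```text
t 20.85 tcp [ 454.9 -239.9  102.6] seat [ 6.2 -2.1 46. ] F [-0.7 -0.3 -4.5] Fseat [-2.4 -0.5 -3.8] w 38.8 j [-0.58  0.45  2.21  1.17  0.15  0.1 ]
rot err to RT deg [ 0.02 -0.19  0.06]
[ 0.02 -0.19  0.06] [-1.22 -0.29 16.04] [-1.16 -0.29 16.04]
```

View pics/g1.png

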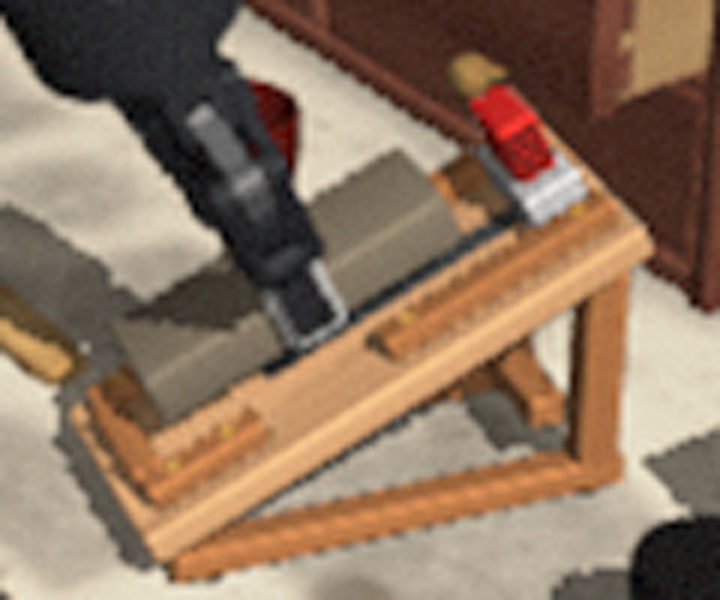

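View pics/g2.png

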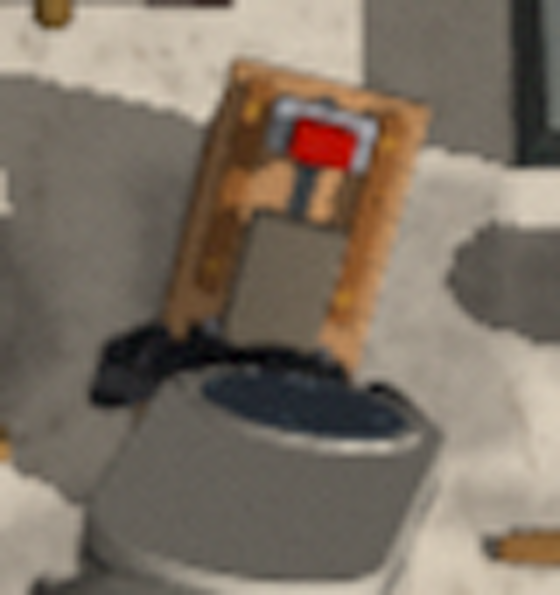

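send_rows:
  increments: "0 0 0 0 -0.0002 0.002 0.8;0 0 0 0 0 0.002 0.8;0 0 0 0 0 0.002 0.8;0 0 0 0 0 0.002 0.8;0 0 0 0 0 0.002 0.8;0 0 0 0 0 0.002 0.8;0 0 0 0 0 0 0.8;0 0 0 0 0 0 0.8;0 0 0 0 0 0 0.8;0 0 0 0 0 0 0.8"

```text
t: 21.78
tcp_pos: [459.9, -240.9, 91.4]
eef_rot: [0.969, -0.119, 0.216, 0.027]
ft_force: [0.9, -0.0, -2.9]
grip_width: 38.7
```

```bash
python3 - <<'E'
from h import *
np.set_printoptions(precision=2,suppress=True)
show(); print(*delta(w([5,-1.8,30]),RT))
E
```

```text
t 21.78 tcp [ 459.9 -240.9   91.4] seat [ 6.  -1.8 33.7] F [ 0.9 -0.  -2.9] Fseat [-0.4  0.2 -3. ] w 38.7 j [-0.58  0.48  2.2   1.31  0.14 -0.04]
rot err to RT deg [ 0.01 -0.17  0.05]
[ 0.01 -0.17  0.05] [-1.03 -0.03  3.74] [-1.02 -0.03  3.74]
```

send_rows:
  increments: "0 0 0 0 0 0.001 0.8;0 0 0 0 0 0.001 0.8;0 0 0 0 0 0.001 0.8;0 0 0 0 0 0.001 0.8;0 0 0 0 0 0.001 0.8;0 0 0 0 0 0 0.8;0 0 0 0 0 0 0.8;0 0 0 0 0 0 0.8;0 0 0 0 0 0 0.8;0 0 0 0 0 0 0.8"

```text
t: 22.62
tcp_pos: [462.0, -241.5, 86.9]
eef_rot: [0.969, -0.119, 0.216, 0.027]
ft_force: [-1.1, 0.5, -3.0]
grip_width: 38.8
```

```bash
python3 - <<'E'
from h import *
np.set_printoptions(precision=2,suppress=True)
show(); print(*delta(w([5,-1.8,28]),RT)); print(telemetry.state()['ft_torque'])
cv2.imwrite(f"pics/scene11.png",cams.snapshot("scene")[:,:,::-1])
crop('pics/scene11.png',265,190,385,290,6,'pics/g3.png')
E
```

```text
t 22.62 tcp [ 462.  -241.5   86.9] seat [ 6.1 -1.8 28.8] F [-1.1  0.5 -3. ] Fseat [-2.4  0.2 -2.2] w 38.8 j [-0.58  0.5   2.2   1.37  0.14 -0.1 ]
rot err to RT deg [ 0.01 -0.17  0.04]
[ 0.01 -0.17  0.04] [-1.06 -0.04  0.75] [-1.06 -0.03  0.76]
[ 0.06  0.42 -0.02]
```

View pics/g3.png

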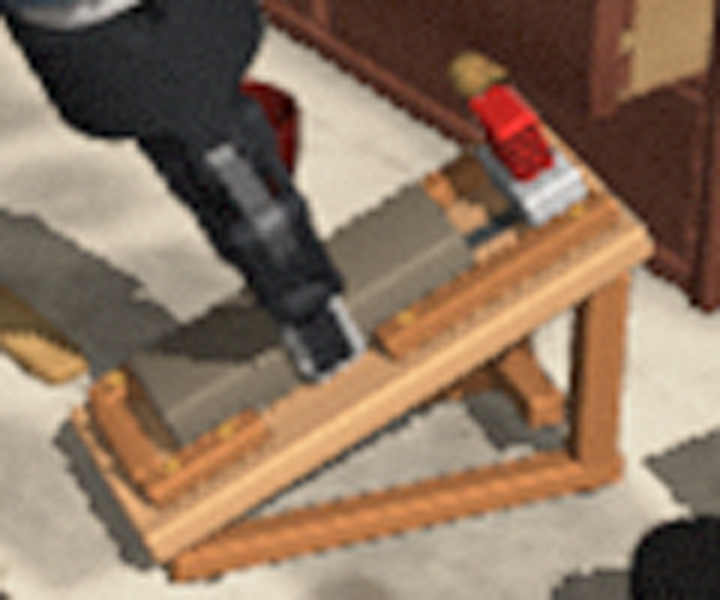

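send_rows:
  increments: "0 0 0 0 0 0.001 0.8;0 0 0 0 0 0.001 0.8;0 0 0 0 0 0.001 0.8;0 0 0 0 0 0 0.8;0 0 0 0 0 0 0.8;0 0 0 0 0 0 0.8;0 0 0 0 0 0 0.8;0 0 0 0 0 0 0.8;0 0 0 0 0 0 0.8;0 0 0 0 0 0 0.8"

```text
t: 23.5
tcp_pos: [462.3, -241.5, 86.4]
eef_rot: [0.968, -0.12, 0.217, 0.027]
ft_force: [-22.6, 4.9, 41.2]
grip_width: 38.5
```

```bash
python3 - <<'E'
from h import *
np.set_printoptions(precision=2,suppress=True)
show(); print(telemetry.state()['ft_torque'])
E
```

```text
t 23.5 tcp [ 462.3 -241.5   86.4] seat [ 6.1 -1.8 28.1] F [-22.6   4.9  41.2] Fseat [-3.5 -0.8 47.1] w 38.5 j [-0.58  0.5   2.2   1.4   0.14 -0.13]
rot err to RT deg [ 0.05 -0.31  0.03]
[0.64 0.79 0.21]
```

send_rows:
  increments: "0 0 0 0 0 -0.001 0.8;0 0 0 0 0 -0.001 0.8;0 0 0 0 0 0 0.8;0 0 0 0 0 0 0.5;0 0 0 0 0 0 0.2;0 0 0 0 0 0 0;0 0 0 0 0 0 0;0 0 0 0 0 0 0;0 0 0 0 0 0 0;0 0 0 0 0 0 0"

```text
t: 24.33
tcp_pos: [462.5, -241.5, 85.9]
eef_rot: [0.969, -0.119, 0.216, 0.027]
ft_force: [-0.9, 0.4, -0.2]
grip_width: 85.5
```

```bash
python3 - <<'E'
from h import *
np.set_printoptions(precision=2,suppress=True)
show()
cv2.imwrite(f"pics/scene12.png",cams.snapshot("scene")[:,:,::-1])
crop('pics/scene12.png',265,190,385,290,6,'pics/g4.png')
E
```

```text
t 24.33 tcp [ 462.5 -241.5   85.9] seat [ 6.  -1.8 27.6] F [-0.9  0.4 -0.2] Fseat [-0.9  0.1  0.2] w 85.5 j [-0.58  0.5   2.2   1.38  0.14 -0.11]
rot err to RT deg [ 0.   -0.16  0.04]
```

View pics/g4.png

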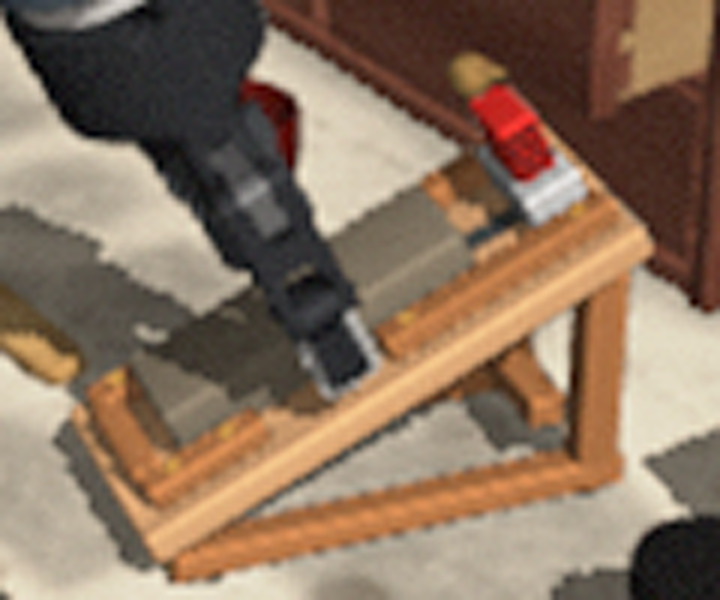

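send_rows:
  increments: "0 0 0 0 0 -0.004 0;0 0 0 0 0 -0.008 0;0 0 0 0 0 -0.01 0;0 0 0 0 0 -0.01 0;0 0 0 0 0 -0.012 0;0 0 0 0 0 -0.012 0;0 0 0 0 0 -0.012 0;0 0 0 0.016 0 -0.012 0;0 0 0 0.02 0 -0.01 0;0 0 0 0.02 0 0 0"

```text
t: 25.22
tcp_pos: [474.4, -244.8, 193.0]
eef_rot: [0.969, -0.12, 0.217, 0.028]
ft_force: [0.6, -1.2, -0.4]
grip_width: 85.3
```

send_rows:
  increments: "0 0 0 0.02 0 0 0;0 0 0 0.02 0 0 0;0 0 0 0 0 0 0;0 0 0 0 0 0 0;0 0 0 0 0 0 0;0 0 0 0 0 0 0;0 0 0 0 0 0 0;0 0 0 0 0 0 0;0 0 0 0 0 0 0;0 0 0 0 0 0 0"

```text
t: 26.05
tcp_pos: [509.3, -253.3, 208.1]
eef_rot: [0.969, -0.12, 0.216, 0.027]
ft_force: [-0.6, -0.5, -0.1]
grip_width: 85.0
```

```bash
python3 - <<'E'
from h import *
np.set_printoptions(precision=2,suppress=True)
show(); print(*delta(w([101.5,-1.75,48.5]),RT))
for n in("scene","top"): cv2.imwrite(f"pics/{n}13.png",cams.snapshot(n)[:,:,::-1])
crop('pics/scene13.png',265,190,385,290,6,'pics/g5.png')
E
```

```text
t 26.05 tcp [ 509.3 -253.3  208.1] seat [101.5  -1.8 118. ] F [-0.6 -0.5 -0.1] Fseat [-0.5 -0.6  0.2] w 85.0 j [-0.54  0.29  2.05  0.33  0.4   1.  ]
rot err to RT deg [ 0.   -0.15  0.03]
[ 0.   -0.15  0.03] [-0.16 -0.01 69.46] [ 0.02 -0.   69.46]
```

View pics/g5.png

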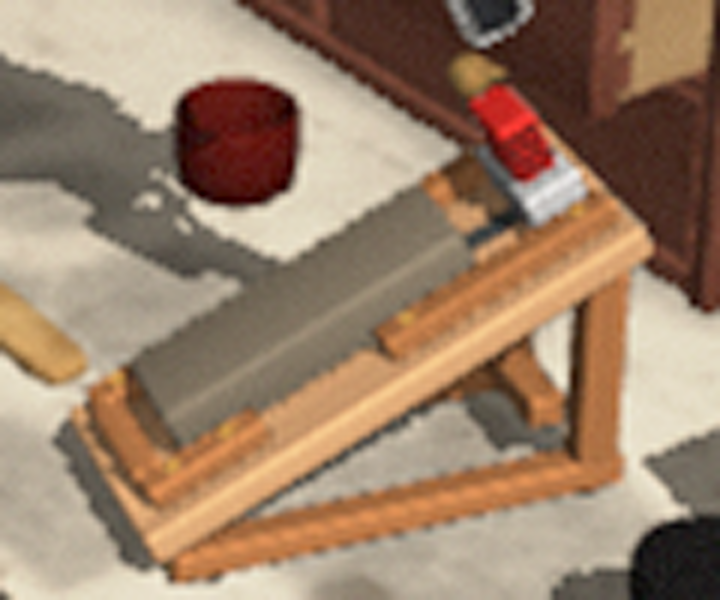

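send_rows:
  increments: "0 0 0 0 0 0.01 0;0 0 0 0 0 0.01 0;0 0 0 0 0 0.01 0;0 0 0 0 0 0.01 0;0 0 0 0 0 0.01 0;0 0 0 0 0 0.01 0;0 0 0 0 0 0.006 0;0 0 0 0 0 0.003 0;0 0 0 0 0 0 0;0 0 0 0 0 0 0"

```text
t: 26.98
tcp_pos: [538.0, -260.4, 145.7]
eef_rot: [0.969, -0.119, 0.216, 0.027]
ft_force: [0.3, -0.3, -0.2]
grip_width: 85.6
```

send_rows:
  increments: "0 0 0 0 0 0 0.4;0 0 0 0 0 0 0.5;0 0 0 0 0 0 0.55;0 0 0 0 0 0 0.6;0 0 0 0 0 0 0.65;0 0 0 0 0 0 0.7;0 0 0 0 0 0 0.75;0 0 0 0 0 0 0.8;0 0 0 0 0 0 0.8;0 0 0 0 0 0 0.8"

```text
t: 27.82
tcp_pos: [538.0, -260.4, 146.2]
eef_rot: [0.969, -0.119, 0.216, 0.027]
ft_force: [-2.0, 1.0, 4.8]
grip_width: 24.6
```

```bash
python3 - <<'E'
from h import *
show()
E
```

```text
t 27.82 tcp [ 538.  -260.4  146.2] seat [102.1  -1.7  49.4] F [-2.   1.   4.8] Fseat [0.1 0.5 5.3] w 24.6 j [-0.52  0.44  2.02  0.44  0.28  0.89]
rot err to RT deg [ 0.   -0.18  0.06]
```

send_rows:
  increments: "0 0 0 -0.002 0 0 0.8;0 0 0 -0.004 0 0 0.8;0 0 0 -0.004 0 0 0.8;0 0 0 -0.004 0 0 0.8;0 0 0 -0.004 0 0 0.8;0 0 0 -0.003 0 0 0.8;0 0 0 -0.002 0 0 0.8;0 0 0 -0.002 0 0 0.8;0 0 0 -0.001 0 0 0.8;0 0 0 0 0 0 0.8"

```text
t: 28.65
tcp_pos: [515.5, -254.9, 135.4]
eef_rot: [0.968, -0.119, 0.217, 0.027]
ft_force: [-2.3, 2.2, 7.0]
grip_width: 24.6
```

```bash
python3 - <<'E'
from h import *
show()
E
```

```text
t 28.65 tcp [ 515.5 -254.9  135.4] seat [76.6 -1.8 49.4] F [-2.3  2.2  7. ] Fseat [0.5 1.6 7.5] w 24.6 j [-0.54  0.44  2.08  0.55  0.24  0.77]
rot err to RT deg [ 0.03 -0.25  0.05]
```

send_rows:
  increments: "0 0 0 -0.001 0 -0.0004 0.8;0 0 0 -0.001 0 0 0.8;0 0 0 -0.001 0 0 0.8;0 0 0 -0.0005 0 0 0.8;0 0 0 0 0 0 0.8;0 0 0 0 0 0 0.8;0 0 0 0 0 0 0.8;0 0 0 0 0 0 0.8;0 0 0 0 0 0 0.8;0 0 0 0 0 0 0.8"

```text
t: 29.48
tcp_pos: [511.9, -254.0, 133.7]
eef_rot: [0.969, -0.119, 0.216, 0.027]
ft_force: [1.6, 1.5, 6.0]
grip_width: 24.7
```

```bash
python3 - <<'E'
from h import *
show()
E
```

```text
t 29.48 tcp [ 511.9 -254.   133.7] seat [72.5 -1.8 49.4] F [1.6 1.5 6. ] Fseat [3.7 1.8 5. ] w 24.7 j [-0.54  0.44  2.08  0.56  0.23  0.75]
rot err to RT deg [ 0.02 -0.18  0.04]
```

send_rows:
  increments: "0 0 0 -0.001 0 0 0.8;0 0 0 -0.001 0 0 0.8;0 0 0 -0.001 0 0 0.8;0 0 0 0 0 0 0.8;0 0 0 0 0 0 0.8;0 0 0 0 0 0 0.8;0 0 0 0 0 0 0.8;0 0 0 0 0 0 0.8;0 0 0 0 0 0 0.8;0 0 0 0 0 0 0.8"

```text
t: 30.32
tcp_pos: [511.4, -254.0, 133.6]
eef_rot: [0.968, -0.119, 0.218, 0.028]
ft_force: [8.7, 3.8, 4.5]
grip_width: 24.2
```

```bash
python3 - <<'E'
from h import *
show()
E
```

```text
t 30.32 tcp [ 511.4 -254.   133.6] seat [72.  -1.9 49.5] F [8.7 3.8 4.5] Fseat [8.7 5.8 0.9] w 24.2 j [-0.54  0.44  2.09  0.58  0.23  0.73]
rot err to RT deg [ 0.05 -0.38  0.06]
```

send_rows:
  increments: "0 0 0 -0.001 0 0 0.8;0 0 0 -0.001 0 0 0.8;0 0 0 -0.001 0 0 0.8;0 0 0 0 0 0 0.8;0 0 0 0 0 0 0.8;0 0 0 0 0 0 0.8;0 0 0 0 0 0 0.8;0 0 0 0 0 0 0.8;0 0 0 0 0 0 0.8;0 0 0 0 0 0 0.8"

```text
t: 31.15
tcp_pos: [511.1, -253.9, 133.5]
eef_rot: [0.968, -0.119, 0.22, 0.028]
ft_force: [20.3, 4.8, 2.3]
grip_width: 24.8
```

```bash
python3 - <<'E'
from h import *
show()
cv2.imwrite(f"pics/scene14.png",cams.snapshot("scene")[:,:,::-1])
crop('pics/scene14.png',265,190,385,290,6,'pics/g6.png')
E
```

```text
t 31.15 tcp [ 511.1 -253.9  133.5] seat [71.7 -2.  49.6] F [20.3  4.8  2.3] Fseat [17.8  9.6 -5.8] w 24.8 j [-0.54  0.44  2.09  0.6   0.22  0.72]
rot err to RT deg [ 0.09 -0.6   0.08]
```

View pics/g6.png

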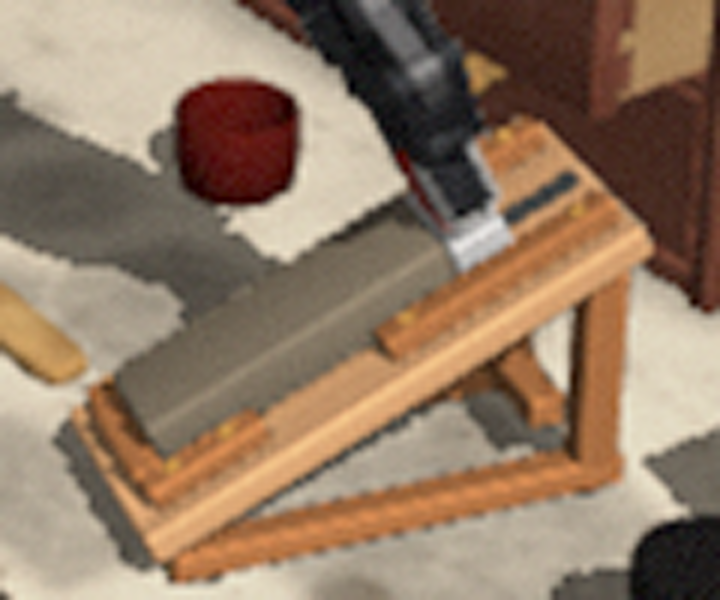

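send_rows:
  increments: "0 0 0 0.001 0 0 0.8;0 0 0 0.001 0 0 0.8;0 0 0 0.001 0 0 0.8;0 0 0 0 0 0 0.8;0 0 0 0 0 0 0.6;0 0 0 0 0 0 0.3;0 0 0 0 0 0 0;0 0 0 0 0 0 0;0 0 0 0 0 0 0;0 0 0 0 0 0 0"

```text
t: 32.03
tcp_pos: [509.0, -253.2, 132.1]
eef_rot: [0.969, -0.12, 0.216, 0.027]
ft_force: [-0.5, -1.4, 0.4]
grip_width: 85.2
```

send_rows:
  increments: "0 0 0 0 0 -0.005 0;0 0 0 0 0 -0.01 0;0 0 0 0 0 -0.012 0;0 0 0 0 0 -0.015 0;0 0 0 0 0 -0.015 0;0 0 0 0 0 -0.015 0;0 0 0 0 0 -0.015 0;0 0 0 0 0 -0.02 0;0 0 0 0 0 -0.02 0;0 0 0 0 0 0 0"

```text
t: 32.87
tcp_pos: [456.9, -240.6, 250.5]
eef_rot: [0.968, -0.119, 0.218, 0.028]
ft_force: [-1.5, -0.8, 0.0]
grip_width: 85.6
```

```bash
python3 - <<'E'
from edge import *
show()
for n in("scene","top"): cv2.imwrite(f"pics/{n}15.png",cams.snapshot(n)[:,:,::-1])
crop('pics/scene15.png',265,190,385,290,6,'pics/g7.png')
im=cv2.imread('pics/top15.png').astype(int); b,g,r=im[...,0],im[...,1],im[...,2]
m=(r>110)&(g<50)&(b<50);m[:,:310]=0;m[:,350:]=0;m[:170]=0;m[215:]=0
ys,xs=np.nonzero(m);print(len(xs),len(xs) and pl((xs.mean(),ys.mean()),44))
E
```

```text
t 32.87 tcp [ 456.9 -240.6  250.5] seat [ 70.5  -2.2 179.2] F [-1.5 -0.8  0. ] Fseat [-1.1 -1.2  0.6] w 85.6 j [-0.58  0.14  2.12  0.31  0.47  0.98]
rot err to RT deg [ 0.11 -0.4   0.06]
47 [70.51298387  0.60415757 44.        ]
```

View pics/g7.png

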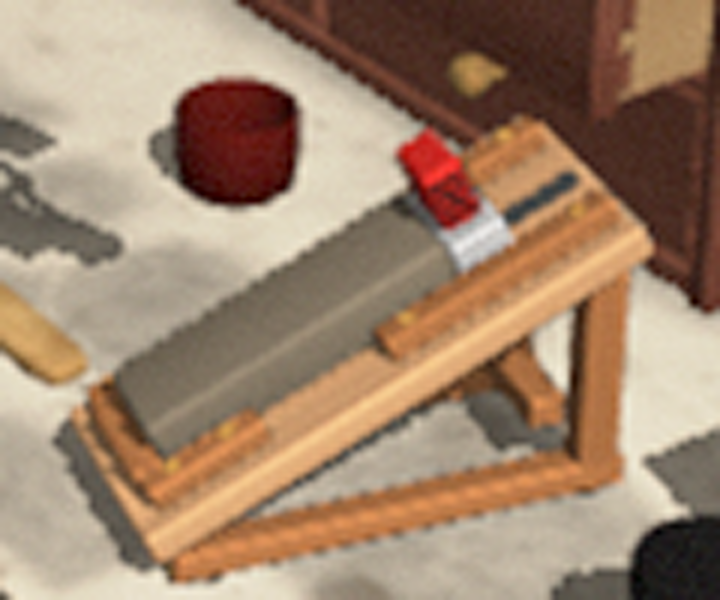

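View pics/top15.png

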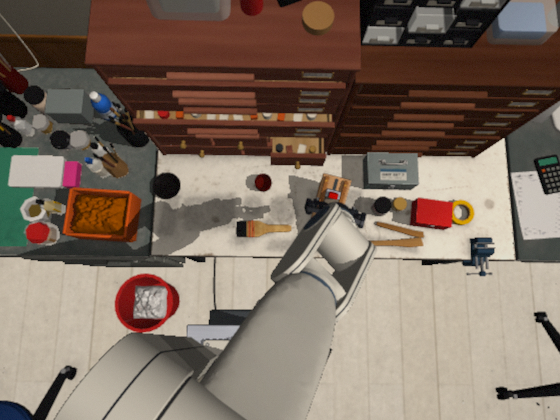

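```bash
python3 - <<'E'
from h import *
show(); print(workorder.hand_in())
E
```

```text
t 32.97 tcp [ 457.  -240.3  248.1] seat [ 69.5  -2.  177. ] F [1.3 0.2 0.6] Fseat [1.4 0.5 0. ] w 85.2 j [-0.58  0.15  2.13  0.31  0.47  0.98]
rot err to RT deg [ 0.06 -0.27  0.05]
the job is handed in; nothing more can be done
None
```

I did the job in the order asked and handed it in at about 33 s. I slid the stop up to its hard limit, laid the whetstone flat between the rails, then slid the stop down until it pressed the stone against the low wall. I then let go and moved the gripper clear.

**Last checks:**
- **Stop position:** between fully up and its final place, the stop moved 30 mm by the arm and 29.9 mm by the top camera. That puts it at about 0.015, where it should touch a seated stone.
- **Contact:** as the stop met the stone, the force rose to about 18 N along the slope and the stop barely moved.
- **Seating:** the last pictures show the stone flat in the pocket against the wall, with the stop touching it. The other things on the table appear to be where they were.

**Disagreements:** the top camera placed the base about 2.4 mm off sideways from what gripping the tab showed, so I used the grip. The scene camera read heights about 5 mm low, so I did not use it for exact positions. The stone took about 47 N when it touched the pocket floor, which I eased off before letting go.

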